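# Stir the spiced nut mix and turn the bowl for pouring

## Robot

A 6-joint arm with a two-finger parallel gripper is mounted at the origin on the work surface. World frame = base frame: x ahead of the robot, y to its left, z up, the work surface at z = 0. Lengths are in mm, angles in rad, forces in N, time in s.
With the tool pointing down it reaches from about 375 to 975 mm from the base axis. Payload 3.8 kg.
Tool frame: the origin (TCP) lies at the very end of the fingers, on their centre line; the grasp point (between the pads) lies 19 mm behind it; z points along the fingers, y is the direction in which the jaws open and shut (so a half turn about z gives the same grasp; the last joint's range is limited). The gripper opens to 88 mm and grips with 3 to 60 N. Pads are 18 mm wide; open, the fingers measure 123 mm over their backs; the gripper's body (75 mm by 187 mm) begins 45 mm behind the grasp point.
Start: joints at [1.238, 0.264, 1.604, -0, 1.274, -0.037], TCP at [196.764, 645.68, 238.706] pointing down, gripper open.
Joint ranges: [-2.63, 2.63], [-0.94, 2.18], [0.31, 2.57], [-1.31, 4.45], [0, 2.66], [-2.55, 2.55]. Speed limits (rad/s): [2.57, 2.57, 3.14, 3.14, 3.14, 3.14].

## Interface

Orientations are given as a unit quaternion [w, x, y, z].
In Python, from rig import sense, get_image, calibration, finish_job gives the robot as it stands.
- The arm moves only by the tool apply_moves, never from a script. Its argument "motion" is a list that holds one entry, the list of rows, each a list of 7 numbers: the shift along the tool's x, y, z in mm, then the turn, a rotation vector about the tool's x, y, z in rad, then the opening, from 0 (shut) to 1 (fully open). A call has 1 to 5 rows; each row shifts and turns the commanded pose from where the row before left it, along the tool's axes as they then stand; what a row does not reach is not made up. A row lasts 1/8 s, in which the tool goes at most 62.5 mm and 10.7 degrees, less where a joint would pass 70% of its speed; a pose out of reach is approached as far as the arm can. A call is refused whole if a number of a shift passes 62.5 or a number of a turn 0.188, either way. A call with a gripper value outside its range is refused whole. The fingers move at their own pace and stop on an object; "newtons" is the grip in N (left out, the last holds). Time passes only in rows, so rows that do not move let the fingers close. It gives the time, the measured TCP pose, the force and the opening at its end, in the units of the state.
- sense(): the state, without advancing time (a new reading comes with each control period).
- get_image(name): name is "side" or "top"; returns the picture (420x560x3 uint8, red, green, blue); there is no depth.
- calibration(name): a dict with "camera_matrix" (3x3 intrinsics, pixels), "xyz" and "attitude" of the camera in the world. Camera axes: x right, y down, z forward; pixel columns grow to the right and rows downward; lengths in mm; the calibration is good to about 2 mm. A picture is of the moment at which its call begins. calibration takes no time and is no camera call.
- finish_job(): hands the job in, once; it reports no verdict.
The state is a dict: "time": time; "q": joint angles; "qvel": joint speeds; "joint_efforts": joint torques, N m; "eef_pos": TCP position; "ee_rot": TCP orientation; "wrist_force": force on the tool from outside, world axes, zero at the start; "torque": the same for the moment, N m; "width": finger opening in mm.
Only numpy, scipy, OpenCV 4.12 (cv2) and the standard library are available. Lean on these libraries where they do the work, as an engineer would, in place of code of your own. Each camera call takes 0.05 s, during which the arm holds its last target.

## Task

Put every cinnamon stick from the chopping board into the bowl of walnuts, then, with the wooden spoon's head down among the nuts, stir the mix in at least three wide full rounds, anticlockwise as seen from above. Lay the spoon back flat on the middle of its trivet, across both bars, and turn the bowl (it has a post to turn it by) until its pouring lip points at the storage jar; keep all the nuts and sticks in the bowl and leave the mug, ramekin, brush and jam jar where they are.

Things in the scene. Friction and masses are not known exactly. Their poses are not given: they have to be found in the camera images.
- bowl_in (a point): Lowest point of the inside of the white ceramic mixing bowl (flat to 50 mm radius, 14 mm higher at 88 mm, then steep), fixed on a lazy Susan's wooden plate; turns with it. x points to the pouring lip (tongue 44 mm wide, out to 138 mm), z up. Above the worktop: this point 28 mm, rim 81 mm (outer radius 115 mm, wall 5 mm), plate top 23 mm (radius 118 mm).
- bowl_post (a point): Centre of the top of the upright round wooden post (diameter 22 mm, 50 mm tall, top 73 mm above the worktop) on an arm (36 mm wide) of the lazy Susan's plate, 150 mm from the bowl's centre, on the far side from the pouring lip. It turns with the bowl and is the handle to turn it by; it needs about 3 N sideways.
- bowl (a joint): Turning angle of the bowl and its plate about the vertical axis through bowl_in, rad, growing anticlockwise seen from above; limits -1.6 and 1.6; it stays where it is left.
- jar_mouth (a point): Centre of the mouth of the fixed storage jar: plain white ceramic, straight-sided, open, diameter 80 mm, 100 mm tall (the mouth is 100 mm above the worktop). It stands beyond the bowl.
- board: Fixed chopping board 220 x 235 x 10 mm; origin at the centre of its underside, on the worktop. The cinnamon sticks lie on it at first.
- trivet: Fixed wooden trivet: base 166 x 170 x 5 mm with two cross bars (along its y, 14 mm wide, at x = -76 and +76 mm) whose tops are 24 mm above the worktop. Origin at the centre of its underside, on the worktop. The spoon lies along its x axis across the two bars.
- spoon: Wooden spoon, 209 mm long, 14 mm thick throughout, 60 g. Origin on the underside of its handle, 98 mm from the handle's end and 111 mm from the head's tip; x points along it to the head, z up out of its face. Handle 17 mm wide; head round, diameter 46 mm, centred at x = 88 mm.
- spoon_grip (a point): Mid-thickness of the spoon's handle at the origin of spoon (7 mm above its underside): a good place to grip, across the handle.
- spoon_head (a point): Centre of the spoon's round head (mid-thickness), 88 mm from spoon_grip; same axes as spoon.
- stick0: Cinnamon stick of double-scroll shape (two 11 mm rolls side by side): 62 mm long along its x, 21 mm wide along y, 11 mm high; origin at the centre of its underside. 15 g. May be absent.
- stick1: Cinnamon stick of double-scroll shape (two 11 mm rolls side by side): 62 mm long along its x, 21 mm wide along y, 11 mm high; origin at the centre of its underside. 15 g. May be absent.
- stick2: Cinnamon stick of double-scroll shape (two 11 mm rolls side by side): 62 mm long along its x, 21 mm wide along y, 11 mm high; origin at the centre of its underside. 15 g. May be absent.
- stick3: Cinnamon stick of double-scroll shape (two 11 mm rolls side by side): 62 mm long along its x, 21 mm wide along y, 11 mm high; origin at the centre of its underside. 15 g. May be absent.
- walnut0: Whole walnut, diameter 30 mm, 12 g; origin at its centre. Lies loose in the bowl from the start.
- walnut1: Whole walnut, diameter 30 mm, 12 g; origin at its centre. Lies loose in the bowl from the start.
- walnut2: Whole walnut, diameter 30 mm, 12 g; origin at its centre. Lies loose in the bowl from the start.
- walnut3: Whole walnut, diameter 30 mm, 12 g; origin at its centre. Lies loose in the bowl from the start.
- walnut4: Whole walnut, diameter 30 mm, 12 g; origin at its centre. Lies loose in the bowl from the start.
- walnut5: Whole walnut, diameter 30 mm, 12 g; origin at its centre. Lies loose in the bowl from the start.
- mug: Bystander: black mug, diameter 80 mm, 90 mm tall; origin under its centre.
- ramekin: Bystander: white ramekin, diameter 76 mm, 42 mm tall; origin under its centre.
- brush: Bystander: pastry brush lying on the worktop, about 200 mm long; origin under its middle.
- jamjar: Bystander: jam jar, diameter 64 mm, 85 mm tall; origin under its centre.
Not all that is in view belongs to the job. Leave any blue or white look-alike of the stick0 alone.

How it is judged (in metres and radians):
On the way, in this order (a step that is already met when the one before it is completed fails the run):
1. every cinnamon stick lies in the bowl (horizontal distance between each of stick0, stick1, stick2, stick3 and bowl_in below 0.098 m and z of stick0 in the frame of bowl_in between -0.006 and 0.065 m and z of stick1 in the frame of bowl_in between -0.006 and 0.065 m and z of stick2 in the frame of bowl_in between -0.006 and 0.065 m and z of stick3 in the frame of bowl_in between -0.006 and 0.065 m), for 0.3 s.
2. stirring anticlockwise: the spoon's head is down among the nuts on the bowl's lip side and nuts or sticks are moving (1 of 9) (x of spoon_head in the frame of bowl_in above 0.02 m and y of spoon_head in the frame of bowl_in between -0.018 and 0.018 m and z of spoon_head in the frame of bowl_in between 0 and 0.05 m and horizontal distance between spoon_head and bowl_in below 0.095 m and linear speed of any of walnut0, walnut1, walnut2, walnut3, walnut4, walnut5, stick0, stick1, stick2, stick3 above 0.008 m/s).
3. stirring anticlockwise: the spoon's head is down among the nuts on the bowl's left of the lip (2 of 9) (y of spoon_head in the frame of bowl_in above 0.02 m and x of spoon_head in the frame of bowl_in between -0.018 and 0.018 m and z of spoon_head in the frame of bowl_in between 0 and 0.05 m and horizontal distance between spoon_head and bowl_in below 0.095 m).
4. stirring anticlockwise: the spoon's head is down among the nuts on the bowl's post side and nuts or sticks are moving (3 of 9) (x of spoon_head in the frame of bowl_in below -0.02 m and y of spoon_head in the frame of bowl_in between -0.018 and 0.018 m and z of spoon_head in the frame of bowl_in between 0 and 0.05 m and horizontal distance between spoon_head and bowl_in below 0.095 m and linear speed of any of walnut0, walnut1, walnut2, walnut3, walnut4, walnut5, stick0, stick1, stick2, stick3 above 0.008 m/s).
5. stirring anticlockwise: the spoon's head is down among the nuts on the bowl's right of the lip (4 of 9) (y of spoon_head in the frame of bowl_in below -0.02 m and x of spoon_head in the frame of bowl_in between -0.018 and 0.018 m and z of spoon_head in the frame of bowl_in between 0 and 0.05 m and horizontal distance between spoon_head and bowl_in below 0.095 m).
6. stirring anticlockwise: the spoon's head is down among the nuts on the bowl's lip side and nuts or sticks are moving (5 of 9) (all of step 2).
7. stirring anticlockwise: the spoon's head is down among the nuts on the bowl's left of the lip (6 of 9) (all of step 3).
8. stirring anticlockwise: the spoon's head is down among the nuts on the bowl's post side and nuts or sticks are moving (7 of 9) (all of step 4).
9. stirring anticlockwise: the spoon's head is down among the nuts on the bowl's right of the lip (8 of 9) (all of step 5).
10. stirring anticlockwise: the spoon's head is down among the nuts on the bowl's lip side and nuts or sticks are moving (9 of 9) (all of step 6).
At the end, for the whole second after the job is handed in: All sticks and walnuts lie in the bowl (within 98 mm of its axis, at most 65 mm above its lowest point); the jar's mouth is within 25 mm of the line from the bowl's centre through its lip; the spoon lies level on the trivet's bars, grip point within 55 mm of its centre; all at rest (all of step 1 and horizontal distance between each of walnut0, walnut1, walnut2, walnut3, walnut4, walnut5 and bowl_in below 0.098 m and z of walnut0 in the frame of bowl_in between -0.006 and 0.065 m and z of walnut1 in the frame of bowl_in between -0.006 and 0.065 m and z of walnut2 in the frame of bowl_in between -0.006 and 0.065 m and z of walnut3 in the frame of bowl_in between -0.006 and 0.065 m and z of walnut4 in the frame of bowl_in between -0.006 and 0.065 m and z of walnut5 in the frame of bowl_in between -0.006 and 0.065 m and y of jar_mouth in the frame of bowl_in between -0.025 and 0.025 m and x of jar_mouth in the frame of bowl_in above 0.1 m and horizontal distance between spoon_grip and trivet below 0.055 m and z of spoon_grip in the frame of trivet between 0.025 and 0.039 m and angle between spoon's own x axis and vertical between 1.45 and 1.69 rad and linear speed of spoon below 0.02 m/s and velocity of joint bowl between -0.05 and 0.05 rad/s and linear speed of each of stick0, stick1, stick2, stick3 below 0.03 m/s); the robot touches nothing.
It fails at once if the mug is pushed more than 40 mm from its place (distance of mug from where it was at the start of the episode above 0.04 m).
It fails at once if the ramekin is pushed more than 40 mm from its place (distance of ramekin from where it was at the start of the episode above 0.04 m).
It fails at once if the brush is pushed more than 40 mm from its place (distance of brush from where it was at the start of the episode above 0.04 m).
It fails at once if the jamjar is pushed more than 40 mm from its place (distance of jamjar from where it was at the start of the episode above 0.04 m).
Of stick0, stick1, stick2, stick3 only 2 to 4 are there at a start; the rules pass over those that are not, and their reading is None.
At some moment in a run one of stick0, stick1, stick2, stick3, spoon may be knocked a few centimetres aside while the robot is not near it.
It also fails if it takes over 210 s, if anything falls off the work surface, if the arm or the gripper's body presses on something with over 40 N, if the wrist force passes 120 N, or if a joint passes its speed limit or range.

## Working session

There is one attempt and no reset: what is moved stays moved. The work goes in short steps, Python scripts to look and compute and a tool call to move; the robot and the scene stay as the last step left them, time stands still between calls to the robot, and variables do not carry over. Pictures are saved under pics/ and viewed, and the job is handed in when it is done.

Besides the shell and the picture viewer there is one more tool, called after ">>>" in YAML: its name, and indented under it one key for each argument. apply_moves: Moves the arm, as the interface text tells. Its arguments: {"type":"object","properties":{"motion":{"type":"array","items":{"type":"array","items":{"type":"array","items":{"type":"number"}}}},"newtons":{"type":"number"}},"required":["motion"]}

```bash
ls; mkdir -p pics; python3 - <<'E'
from rig import *
import cv2
print(sense())
for n in("side","top"):
    c=calibration(n);print(n,c)
    cv2.imwrite(f"pics/{n}0.png",cv2.cvtColor(get_image(n),cv2.COLOR_RGB2BGR))
E
```

```text
pics
{'time': 0.0, 'q': array([ 1.23811380e+00,  2.64733367e-01,  1.60537065e+00, -9.09379798e-07,
        1.27370836e+00, -3.69081042e-02]), 'qvel': array([ 0.00057833,  0.00016043,  0.00166152, -0.0002404 ,  0.0005807 ,
        0.00090585]), 'joint_efforts': array([-7.53425156e-04, -5.02115071e+01, -3.56871271e+01,  7.27852061e-02,
        2.94853491e-02, -1.81725050e-04]), 'eef_pos': array([196.5230521, 645.0106083, 237.4031552]), 'ee_rot': array([-2.03504978e-04,  1.47348514e-01,  9.89084012e-01, -1.09104646e-03]), 'wrist_force': array([-0.1159719 , -0.33014485,  0.51595008]), 'torque': array([-0.02516142, -0.03305214,  0.02772462]), 'width': 88.19346131831522}
side {'camera_matrix': array([[416.84509484,   0.        , 283.66960615],
       [  0.        , 416.84509484, 205.70325934],
       [  0.        ,   0.        ,   1.        ]]), 'xyz': array([191.88166139, 509.0212031 , 811.48889344]), 'attitude': array([ 0.09652916, -0.29018374,  0.89431291, -0.32661896])}
top {'camera_matrix': array([[524.64622325,   0.        , 283.31545798],
       [  0.        , 524.64622325, 212.23760414],
       [  0.        ,   0.        ,   1.        ]]), 'xyz': array([ 249.63379867,  -22.27993572, 1532.76500997]), 'attitude': array([ 0.07473529, -0.70063149,  0.70710174, -0.05947501])}
```

View pics/side0.png

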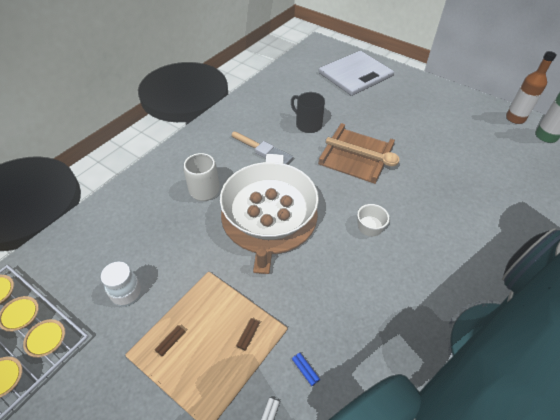

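View pics/top0.png

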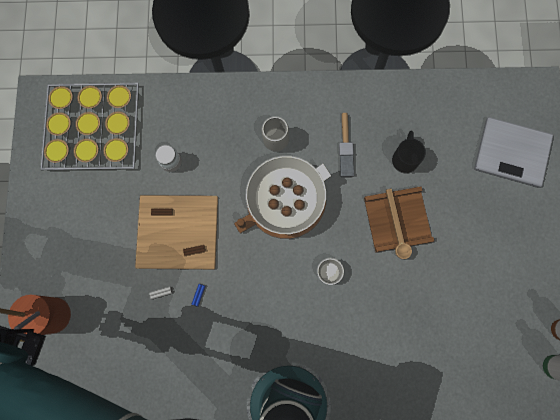

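```bash
cat > h.py <<'E'
import numpy as np, cv2
from scipy.spatial.transform import Rotation as R
from rig import *
def cam(n):
    c=calibration(n);a=c["attitude"];return c["camera_matrix"],np.array(c["xyz"]),R.from_quat([a[1],a[2],a[3],a[0]])
def ray(n,uv,z):
    K,p,r=cam(n);d=r.apply(np.linalg.solve(K,[uv[0],uv[1],1.]));return p+d*(z-p[2])/d[2]
def proj(n,X):
    K,p,r=cam(n);q=K@r.inv().apply(np.array(X)-p);return q[:2]/q[2]
def save(n,f,crop=None,s=1):
    im=get_image(n);b=cv2.cvtColor(im,cv2.COLOR_RGB2BGR)
    if crop:x0,y0,x1,y1=crop;b=b[y0:y1,x0:x1]
    cv2.imwrite("pics/"+f,cv2.resize(b,None,fx=s,fy=s,interpolation=cv2.INTER_CUBIC));return im
def blobs(mask,amin=30):
    cs,_=cv2.findContours(mask.astype(np.uint8),cv2.RETR_EXTERNAL,cv2.CHAIN_APPROX_NONE)
    return [c for c in cs if cv2.contourArea(c)>amin]
def tooltgt():
    s=sense();w=s["ee_rot"];return s["eef_pos"],R.from_quat([w[1],w[2],w[3],w[0]])
def delta(p,ang=None):
    """rows info: shift in tool axes to reach p, current yaw"""
    e,r=tooltgt();return r.inv().apply(np.array(p)-e)
E
python3 - <<'E'
from h import *
im0=cv2.imread("pics/top0.png");im1=cv2.imread("pics/side0.png")
print("base proj",proj("top",[0,0,0]))
for n,im,box in(("top",im0,(140,197,215,265)),("side",im1,(135,285,280,410))):
    g=im.max(2);m=np.zeros_like(g);x0,y0,x1,y1=box
    m[y0:y1,x0:x1]=(g[y0:y1,x0:x1]<85)
    for c in blobs(m,40):
        r=cv2.minAreaRect(c)
        bp=[ray(n,p,15.5)[:2] for p in cv2.boxPoints(r)]
        bp=np.array(bp);print(n,r,"ctr",bp.mean(0).round(1))
        e=np.diff(np.vstack([bp,bp[:1]]),axis=0);l=np.hypot(*e.T);k=l.argmax();print("  len",l.round(1),"ang",np.arctan2(e[k,1],e[k,0]))
# jar mouth, bowl etc coarse
def pr(name,n,uv,z):print(name,n,ray(n,uv,z).round(1))
pr("jar","top",(275,128),100);pr("jar","side",(200,163),100)
pr("bowl rim","top",(286,195),81);pr("bowl rim","side",(269,203),81)
pr("post","top",(241,225),73);pr("post","side",(263,255),73)
pr("lip","top",(325,172),81);pr("lip","side",(275,159),81)
pr("trivet bars L","top",(377,193),24);pr("spoonhead","top",(404,251),31);pr("spoonhead","side",(392,159),31)
pr("end","top",(391,191),31);pr("end","side",(328,143),31)
E
python3 - <<'E'
import cv2
a=cv2.imread("pics/top0.png");cv2.imwrite("pics/t1.png",cv2.resize(a[110:290,225:445],None,fx=3.6,fy=3.3,interpolation=3))
b=cv2.imread("pics/side0.png");cv2.imwrite("pics/s1.png",cv2.resize(b[80:290,180:420],None,fx=2.8,fy=2.8,interpolation=3))
E
```

```text
base proj [288.26199625 404.67525005]
top ((194.07693481445312, 249.88462829589844), (6.864063739776611, 21.76888656616211), 78.69007110595703) ctr [432.9 270.7]
  len [63.4 20.3 63.2 20.3] ang -1.381595730991615
top ((161.5, 211.5), (5.0, 21.0), 90.0) ctr [548.1 370.5]
  len [62.6 15.1 62.5 15.1] ang -1.5823006235531782
jar top [772.1  29.9 100. ]
jar side [768.6  30.5 100. ]
bowl rim top [5.789e+02 2.000e-01 8.100e+01]
bowl rim side [568.2  20.1  81. ]
post top [495.3 128.2  73. ]
post side [496.7 136.3  73. ]
lip top [ 644.8 -111.7   81. ]
lip side [ 643.  -104.8   81. ]
trivet bars L top [ 594.6 -266.3   24. ]
spoonhead top [ 422.  -335.2   31. ]
spoonhead side [ 419.8 -335.6   31. ]
end top [ 598.5 -306.2   31. ]
end side [ 593.1 -286.8   31. ]
```

View pics/t1.png

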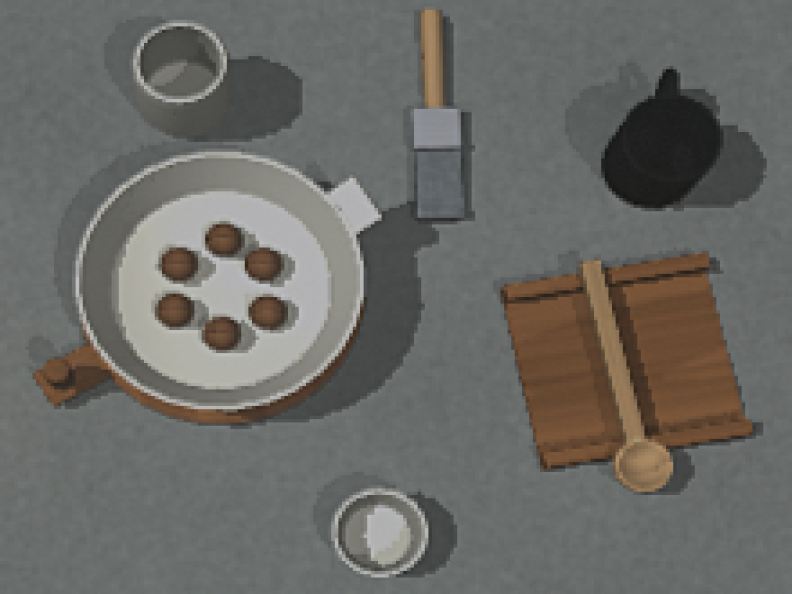

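View pics/s1.png

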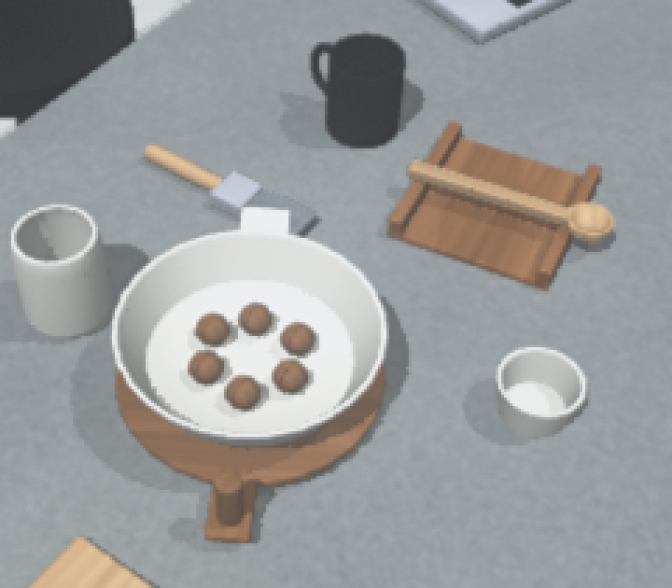

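```bash
python3 - <<'E'
from h import *
def circ(P):
    P=np.array(P);A=np.c_[2*P,np.ones(len(P))];s=np.linalg.lstsq(A,(P**2).sum(1),rcond=None)[0];return s[:2].round(1),np.sqrt(s[2]+s[:2]@s[:2]).round(1)
T=lambda u,v:(u/3.6+225-.3,v/3.3+110-.3)
S=lambda u,v:(u/2.8+180-.3,v/2.8+80-.3)
def C(n,f,pts,z):return circ([ray(n,f(*p),z)[:2] for p in pts])
print("rim top",C("top",T,[(75,280),(362,280),(218,152),(232,408),(120,190),(110,363),(325,370)],81))
print("rim side",C("side",S,[(113,335),(386,335),(250,230),(180,248),(330,250),(150,405),(340,413)],81))
print("jar top",C("top",T,[(134,62),(227,62),(180,21),(180,102)],100))
print("jar side",C("side",S,[(13,240),(98,237),(55,206),(60,275)],100))
print("post top",ray("top",T(57,373),73),"side",ray("side",S(231,483),73))
print("lip end top",[ray("top",T(*p),81).round(0) for p in((380,212),(350,178))],"side",[ray("side",S(*p),81).round(0) for p in((242,208),(291,209))])
print("ramekin",C("top",T,[(331,533),(428,533),(380,488),(380,577)],42))
print("mug side",ray("side",S(366,60),90),)
# trivet bars corners (top z=24), top cam:
print("bars top",[ray("top",T(*p),24).round(0) for p in((503,290),(710,255),(543,467),(751,427))])
print("bars side",[ray("side",S(*p),24).round(0) for p in((456,126),(392,222),(597,168),(545,272))])
print("spoon end top",ray("top",T(593,262),31).round(1),"head",ray("top",T(643,465),38).round(1))
print("spoon end side",ray("side",S(413,170),31).round(1),"head",ray("side",S(593,220),38).round(1))
print("jam top",ray("top",(165,154),85),"side",ray("side",(117,271),85))
print("brush",ray("top",T(430,10),10),ray("top",T(440,218),10))
E
```

```text
rim top (array([581. ,   1.2]), np.float64(113.1))
rim side (array([579.6,   3.7]), np.float64(113.1))
jar top (array([771.2,  30.4]), np.float64(37.1))
jar side (array([763.9,  37.1]), np.float64(39.5))
post top [501.85657503 129.6154006   73.        ] side [502.31266391 131.78578567  73.        ]
lip end top [array([ 639., -127.,   81.]), array([ 670., -103.,   81.])] side [array([ 672., -106.,   81.]), array([ 635., -132.,   81.])]
ramekin (array([ 366. , -122.1]), np.float64(38.0))
mug side [ 696.96125454 -348.49690139   90.        ]
bars top [array([ 581., -229.,   24.]), array([ 611., -399.,   24.]), array([ 423., -255.,   24.]), array([ 456., -422.,   24.])]
bars side [array([ 605., -388.,   24.]), array([ 581., -225.,   24.]), array([ 455., -417.,   24.]), array([ 429., -254.,   24.])]
spoon end top [ 604.2 -301.9   31. ] head [ 422.3 -331.8   38. ]
spoon end side [ 600.6 -294.7   31. ] head [ 420.1 -329.7   38. ]
jam top [703.49923667 348.58363999  85.        ] side [703.16267818 344.14239445  85.        ]
brush [ 850.77919907 -178.66605376   10.        ] [ 651.66586204 -181.19130242   10.        ]
```

```bash
cat >> h.py <<'E'
def rect(n,im,box,thr,z,amin=40):
    g=im.max(2).astype(int);x0,y0,x1,y1=box;m=np.zeros(g.shape,np.uint8);m[y0:y1,x0:x1]=g[y0:y1,x0:x1]<thr
    for c in blobs(m,amin):
        P=np.array([ray(n,p[0],z)[:2] for p in c],np.float32);r=cv2.minAreaRect(P);b=cv2.boxPoints(r);e=np.diff(np.vstack([b,b[:1]]),axis=0);l=np.hypot(*e.T);k=l.argmax();print(n,np.round(r[0],1),"len",l[:2].round(1),"ang",round(float(np.arctan2(e[k,1],e[k,0])%np.pi),3))
def plan(p,yaw=None,tilt=0.):
    """target TCP p, yaw of tool y, tilt about tool y"""
    e,r=tooltgt()
    if yaw is None: tr=r
    else:
        y=np.array([np.cos(yaw),np.sin(yaw),0]);z=np.array([0,0,-1.]);x=np.cross(y,z)
        tr=R.from_matrix(np.c_[x,y,z])*R.from_rotvec([0,tilt,0])
    print("at",e.round(1),"tool y yaw",round(float(np.arctan2(*r.as_matrix()[[1,0],1])),3),"zdir",r.as_matrix()[:,2].round(3))
    print(" shift now-axes",r.inv().apply(np.array(p)-e).round(1)," shift target-axes",tr.inv().apply(np.array(p)-e).round(1)," turn",(r.inv()*tr).as_rotvec().round(3))
E
python3 - <<'E'
from h import *
s=cv2.imread("pics/side0.png");t=cv2.imread("pics/top0.png")
for th in(70,85):
  rect("top",t,(140,197,215,265),th,17); rect("side",s,(135,300,280,370),th,17)
plan([548,369,120],0.0)
E
```

```text
top [432.3 269.9] len [62.6 19.1] ang 1.76
top [547.8 370.1] len [15.1 63.2] ang 1.56
top [432.7 270.5] len [63.6 20.2] ang 1.76
top [547.8 370.1] len [15.1 63.2] ang 1.56
at [196.6 645.1 237.5] tool y yaw 1.275 zdir [-0.001 -0.002 -1.   ]
 shift now-axes [-416.7 -161.4  117.8]  shift target-axes [-276.1  351.4  117.5]  turn [-2.000e-03  1.000e-03  1.275e+00]
```

```bash
python3 - <<'E'
from h import *
s=cv2.imread("pics/side0.png")
print(s[340,170],s[334,248])
for th in(95,110,120):rect("side",s,(135,300,280,370),th,15.5)
E
```

```text
[60 74 96] [62 75 96]
side [547.  370.9] len [19.4 61.7] ang 1.548
side [432.1 271.6] len [63.5 19.7] ang 1.797
side [547.  370.8] len [20.3 62.2] ang 1.558
side [432.2 271.3] len [64.  20.4] ang 1.776
```

>>> apply_moves:
  motion:
    - [[-50,-20,10,0,0,0.18,0.6],[-42,-28,10,0,0,0.18,0.6],[-45,-25,12,0,0,0.18,0.6],[-40,0,10,0,0,0.18,0.6],[-45,10,10,0,0,0.18,0.6]]

```text
time: 0.72
eef_pos: [343.0, 456.6, 186.0]
ee_rot: [-0.0, 0.565, 0.825, -0.0]
wrist_force: [1.1, 1.7, 0.1]
width: 52.7
```

```bash
python3 - <<'E'
from h import *
plan([548,369,110],0.0);print(sense()['time'],sense()['q'].round(2))
E
```

```text
at [343.  456.6 186. ] tool y yaw 0.37 zdir [-0. -0. -1.]
 shift now-axes [-155.7  159.6   75.9]  shift target-axes [-87.6 205.   76. ]  turn [-0.    0.    0.37]
0.725 [0.88 0.11 1.89 0.   1.15 0.51]
```

>>> apply_moves:
  motion:
    - [[-40,20,15,0,0,0.188,0.6],[-30,45,15,0,0,0.188,0.6],[-20,50,15,0,0,0,0.6],[-20,50,15,0,0,0,0.6],[0,0,10,0,0,0,0.6]]

```text
time: 1.35
eef_pos: [528.5, 364.9, 115.4]
ee_rot: [0.0, 0.709, 0.706, -0.0]
wrist_force: [-0.6, 0.1, -0.2]
width: 53.2
```

```bash
python3 - <<'E'
from h import *
plan([547.5,370.6,12],-0.01)
E
```

```text
at [528.5 364.9 115.4] tool y yaw -0.004 zdir [-0.    -0.001 -1.   ]
 shift now-axes [  5.9  19.  103.4]  shift target-axes [  5.9  19.  103.4]  turn [-0.     0.001  0.006]
```

>>> apply_moves:
  motion:
    - [[6,19,30,0,0,0,0.6],[0,0,40,0,0,0,0.6],[0,0,30,0,0,0,0.6],[0,0,0,0,0,0,0.6]]

```text
time: 1.85
eef_pos: [542.0, 372.4, 14.0]
ee_rot: [-0.001, 0.707, 0.707, -0.003]
wrist_force: [-0.5, -0.3, -0.6]
width: 53.0
```

```bash
python3 - <<'E'
from h import *
plan([547.5,370.6,12],-0.01)
E
```

```text
at [542.  372.4  14. ] tool y yaw 0.001 zdir [-0.005 -0.003 -1.   ]
 shift now-axes [-1.8  5.6  2. ]  shift target-axes [-1.7  5.6  2. ]  turn [-0.005  0.003  0.011]
```

>>> apply_moves:
  motion:
    - [[-2,5,2,0,0,0,0.6],[0,0,0,0,0,0,0.0],[0,0,0,0,0,0,0.0],[0,0,0,0,0,0,0.0],[0,0,0,0,0,0,0.0]]
  newtons: 25

```text
time: 2.48
eef_pos: [550.0, 371.1, 15.3]
ee_rot: [0.0, 0.707, 0.707, 0.0]
wrist_force: [-0.9, -0.2, 2.6]
width: 19.7
```

>>> apply_moves:
  motion:
    - [[0,0,-40,0,0,0,0.0],[0,0,-50,0,0,0,0.0],[0,0,-50,0,0,0,0.0],[0,0,0,0,0,0,0.0]]

```text
time: 2.98
eef_pos: [553.1, 373.0, 161.1]
ee_rot: [0.001, 0.707, 0.707, 0.005]
wrist_force: [0.5, 0.9, -0.4]
width: 19.4
```

```bash
python3 - <<'E'
from h import *
plan([580,2,160],-0.01);save("side","s2.png")
E
```

```text
at [553.1 373.  161.1] tool y yaw -0.0 zdir [ 0.009  0.006 -1.   ]
 shift now-axes [-371.    26.9   -0.8]  shift target-axes [-370.8   30.6    1.1]  turn [ 0.009 -0.006  0.01 ]
```

View pics/s2.png

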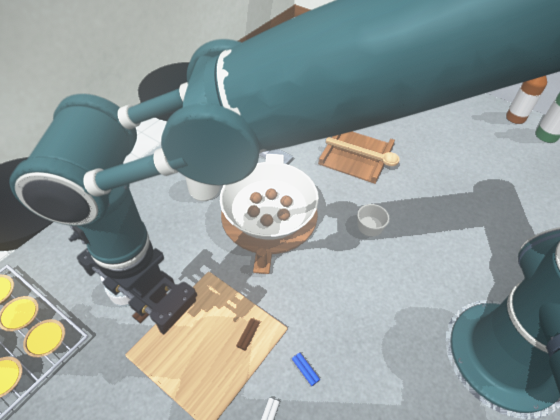

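>>> apply_moves:
  motion:
    - [[-50,4,0,0,0,0,0],[-50,4,0,0,0,0,0],[-50,4,0,0,0,0,0],[-50,4,0,0,0,0,0],[-50,4,0,0,0,0,0]]

```text
time: 3.65
eef_pos: [568.1, 119.1, 152.2]
ee_rot: [-0.001, 0.707, 0.707, -0.002]
wrist_force: [0.8, -0.7, -0.7]
width: 19.4
```

>>> apply_moves:
  motion:
    - [[-50,4,0,0,0,0,0],[-40,3,0,0,0,0,0],[-30,0,40,0,0,0,0],[0,0,30,0,0,0,0],[0,0,0,0,0,0,0]]

```text
time: 4.28
eef_pos: [572.3, 0.6, 79.8]
ee_rot: [-0.004, 0.707, 0.707, -0.003]
wrist_force: [-0.4, -0.0, -0.1]
width: 19.9
```

```bash
python3 - <<'E'
from h import *
plan([580,2,66],-0.01);save("side","s3.png",(180,100,400,300),3)
E
```

```text
at [572.3   0.6  79.8] tool y yaw -0.001 zdir [-0.01  0.   -1.  ]
 shift now-axes [ 1.4  7.8 13.7]  shift target-axes [ 1.4  7.7 13.8]  turn [-0.01  -0.     0.009]
```

View pics/s3.png

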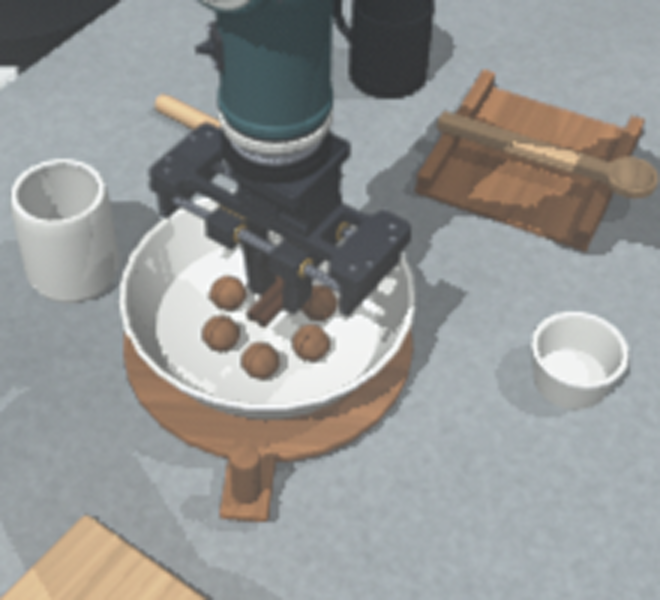

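>>> apply_moves:
  motion:
    - [[0,6,12,0,0,0,0],[0,0,0,0,0,0,0],[0,0,0,0,0,0,0.45],[0,0,0,0,0,0,0.45],[0,0,0,0,0,0,0.45]]

```text
time: 4.95
eef_pos: [583.0, 1.0, 73.2]
ee_rot: [0.0, 0.707, 0.707, 0.0]
wrist_force: [0.3, -0.2, -0.7]
width: 39.4
```

>>> apply_moves:
  motion:
    - [[0,0,-30,0,0,0,0.45],[0,0,-45,0,0,0,0.45],[40,-30,-10,0,0,0,0.6],[50,-30,0,0,0,0,0.6],[50,-30,0,0,0,0,0.6]]

```text
time: 5.58
eef_pos: [492.2, 142.0, 158.5]
ee_rot: [0.0, 0.708, 0.707, 0.001]
wrist_force: [0.7, -0.0, -0.7]
width: 52.8
```

>>> apply_moves:
  motion:
    - [[50,-20,0,0,0,0,0.6],[40,-20,0,0,0,0,0.6],[30,-15,0,0,0,0,0.6],[0,0,0,0,0,-0.1,0.6]]

```text
time: 6.08
eef_pos: [436.6, 262.9, 158.0]
ee_rot: [-0.0, 0.669, 0.744, 0.0]
wrist_force: [0.7, -0.1, -1.3]
width: 52.7
```

```bash
python3 - <<'E'
from h import *
im=save("top","t4.png",(120,100,440,300),2.4)
rect("top",im,(140,197,215,265),80,15.5)
im=save("side","s4.png")
rect("side",im,(135,300,280,370),100,15.5)
plan([432.3,271,12],0.2)
E
```

```text
top [416.5 419.9] len [17.5 47.8] ang 0.045
top [492.1 337.2] len [199.5 198.1] ang 3.132
side [428.6 274.3] len [55.2 15. ] ang 1.704
side [423.6 196.7] len [35.7 20.9] ang 2.201
side [457.4 210.5] len [18.1 29.5] ang 0.63
at [437.4 261.6 158. ] tool y yaw 0.102 zdir [ 0.  0. -1.]
 shift now-axes [  9.9  -4.2 146. ]  shift target-axes [ 10.2  -3.1 146. ]  turn [ 0.    -0.    -0.098]
```

View pics/s4.png

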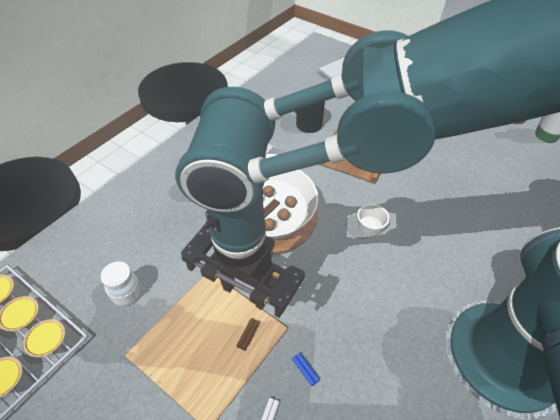

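View pics/t4.png

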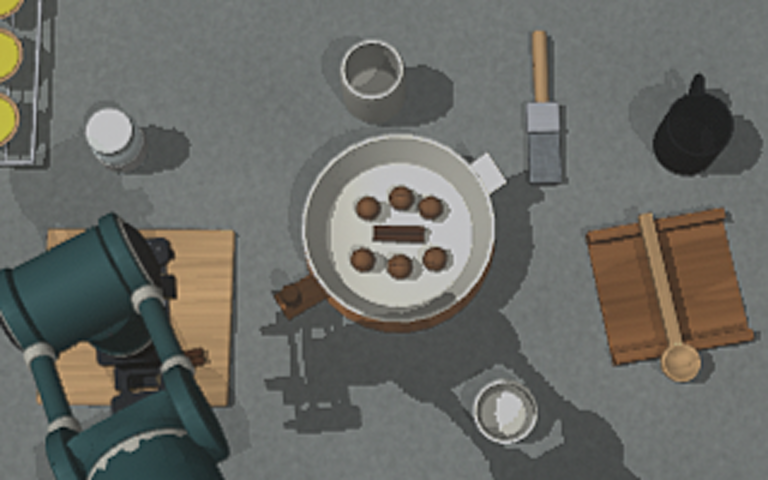

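>>> apply_moves:
  motion:
    - [[8,-3,40,0,0,-0.095,0.6],[0,0,50,0,0,0,0.6],[0,0,35,0,0,0,0.6],[0,0,0,0,0,0,0.6]]

```text
time: 6.68
eef_pos: [431.5, 266.7, 29.9]
ee_rot: [-0.001, 0.636, 0.772, -0.003]
wrist_force: [-0.5, -0.8, -0.4]
width: 52.8
```

```bash
python3 - <<'E'
from h import *
plan([432.3,271,12.5],0.2)
E
```

```text
at [431.5 266.7  29.9] tool y yaw 0.193 zdir [-0.006 -0.003 -1.   ]
 shift now-axes [ 4.1  1.7 17.4]  shift target-axes [ 4.1  1.7 17.4]  turn [-0.007  0.002 -0.007]
```

>>> apply_moves:
  motion:
    - [[4,1.5,17,0,0,0,0.6],[0,0,0,0,0,0,0],[0,0,0,0,0,0,0],[0,0,0,0,0,0,0],[0,0,0,0,0,0,0]]

```text
time: 7.3
eef_pos: [435.3, 273.2, 16.6]
ee_rot: [0.0, 0.635, 0.773, 0.001]
wrist_force: [0.3, -0.4, 3.8]
width: 19.3
```

>>> apply_moves:
  motion:
    - [[0,0,-40,0,0,0,0],[0,0,-50,0,0,0,0],[0,0,-50,0,0,0,0],[0,0,0,0,0,0,0]]

```text
time: 7.8
eef_pos: [438.0, 274.7, 161.2]
ee_rot: [0.002, 0.635, 0.773, 0.005]
wrist_force: [0.6, 0.3, -0.0]
width: 19.1
```

```bash
python3 - <<'E'
from h import *
plan([580,2,160],-0.01);plan([580,2,160],0.2)
E
```

```text
at [438.  274.7 161.2] tool y yaw 0.195 zdir [ 0.009  0.005 -1.   ]
 shift now-axes [-295.1   86.4    1. ]  shift target-axes [-271.3  144.7    1.2]  turn [ 0.01  -0.004  0.205]
at [438.  274.7 161.2] tool y yaw 0.195 zdir [ 0.009  0.005 -1.   ]
 shift now-axes [-295.1   86.4    1. ]  shift target-axes [-295.5   84.9    1.2]  turn [ 0.01  -0.003 -0.005]
```

>>> apply_moves:
  motion:
    - [[-50,15,0,0,0,0,0],[-50,15,0,0,0,0,0],[-50,15,0,0,0,0,0],[-50,15,0,0,0,0,0],[-50,15,0,0,0,0,0]]

```text
time: 8.43
eef_pos: [556.4, 40.5, 154.3]
ee_rot: [-0.001, 0.635, 0.773, -0.001]
wrist_force: [0.4, -0.1, 0.3]
width: 19.2
```

>>> apply_moves:
  motion:
    - [[-45,11,10,0,0,0,0],[0,0,40,0,0,0,0],[0,0,25,0,0,0,0],[0,0,0,0,0,0,0]]

```text
time: 8.93
eef_pos: [572.9, -0.0, 76.9]
ee_rot: [-0.003, 0.635, 0.772, -0.002]
wrist_force: [0.1, 0.5, 0.2]
width: 19.0
```

```bash
python3 - <<'E'
from h import *
plan([580,2,68],0.2)
E
```

```text
at [572.9  -0.   76.9] tool y yaw 0.195 zdir [-0.008  0.    -1.   ]
 shift now-axes [0.6 7.5 8.8]  shift target-axes [0.6 7.4 8.9]  turn [-0.007 -0.002 -0.005]
```

>>> apply_moves:
  motion:
    - [[0,4,8,0,0,0,0],[0,0,0,0,0,0,0],[0,0,0,0,0,0,0.45],[0,0,0,0,0,0,0.45],[0,0,0,0,0,0,0.45]]

```text
time: 9.55
eef_pos: [580.4, 0.9, 73.2]
ee_rot: [0.0, 0.635, 0.773, 0.0]
wrist_force: [0.3, 0.4, 0.3]
width: 39.7
```

>>> apply_moves:
  motion:
    - [[0,0,-40,0,0,0,0.45],[0,0,-50,0,0,0,0.45],[-20,0,-30,0,0,0.188,0.6],[-20,0,0,0,0,0.188,0.6],[-30,0,0,0,0,0.188,0.6]]

```text
time: 10.18
eef_pos: [579.5, -68.5, 193.9]
ee_rot: [0.001, 0.826, 0.564, 0.001]
wrist_force: [0.1, -0.6, -0.1]
width: 52.9
```

```bash
python3 - <<'E'
from h import *
plan([506,-315,120],-1.39)
save("top","t5.png",(120,100,440,300),2.4)
E
```

```text
at [579.5 -68.5 193.9] tool y yaw -0.373 zdir [ 0.002 -0.    -1.   ]
 shift now-axes [-256.4   21.1   73.8]  shift target-axes [-116.6  229.2   73.9]  turn [ 0.002 -0.002  1.017]
```

View pics/t5.png

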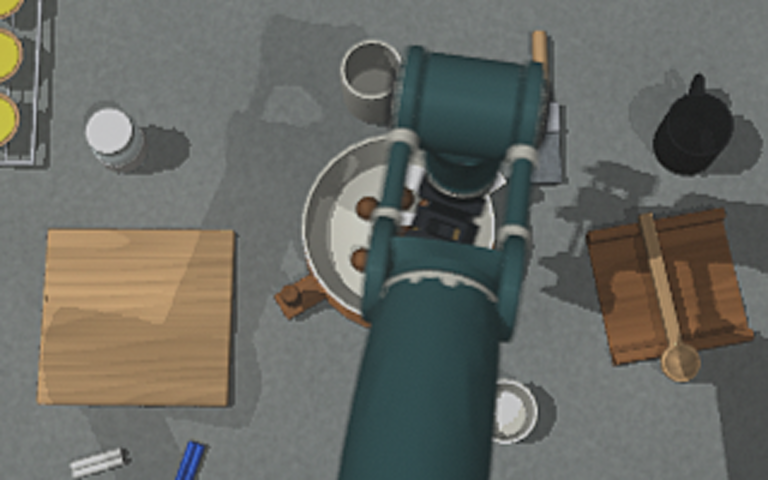

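>>> apply_moves:
  motion:
    - [[-50,0,5,0,0,0.188,0.6],[-45,10,5,0,0,0.188,0.6],[-40,20,5,0,0,0.188,0.6],[-35,30,5,0,0,0.188,0.6],[-25,35,5,0,0,0.188,0.6]]

```text
time: 10.85
eef_pos: [515.5, -290.1, 167.8]
ee_rot: [0.0, 0.992, 0.13, 0.0]
wrist_force: [0.0, -0.6, 0.5]
width: 53.0
```

```bash
python3 - <<'E'
from h import *
plan([506,-315,100],-1.39);print(sense()['q'].round(2))
im=save("top","t6.png",(120,100,440,300),2.4)
E
```

```text
at [ 515.5 -290.1  167.8] tool y yaw -1.31 zdir [ 0. -0. -1.]
 shift now-axes [-15.6  21.6  67.8]  shift target-axes [-13.9  22.8  67.8]  turn [ 0.   -0.    0.08]
[-0.55  0.16  1.86  0.    1.12  0.76]
```

View pics/t6.png

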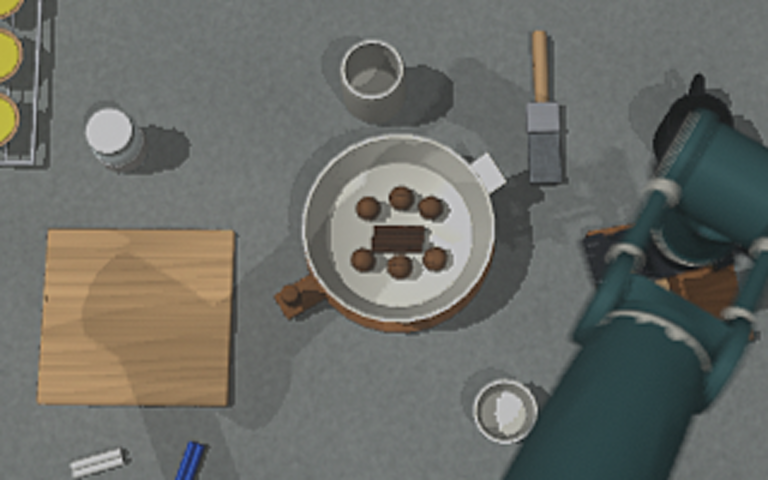

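>>> apply_moves:
  motion:
    - [[-14,20,20,0,0,0.08,0.6],[0,0,30,0,0,0,0.6],[0,0,0,0,0,0,0.6]]

```text
time: 11.28
eef_pos: [505.7, -310.5, 115.0]
ee_rot: [-0.002, 0.996, 0.093, -0.002]
wrist_force: [-0.1, -0.1, 0.3]
width: 53.0
```

```bash
python3 - <<'E'
from h import *
plan([506,-315,14],-1.39);print(sense()['q'].round(2))
im=save("side","s6.png",(220,60,440,240),3.3)
E
```

```text
at [ 505.7 -310.5  115. ] tool y yaw -1.384 zdir [-0.005  0.003 -1.   ]
 shift now-axes [-1.00e-01  4.90e+00  1.01e+02]  shift target-axes [ -0.5   4.5 101. ]  turn [-0.004  0.004  0.006]
[-0.59  0.22  1.9   0.    1.03  0.79]
```

View pics/s6.png

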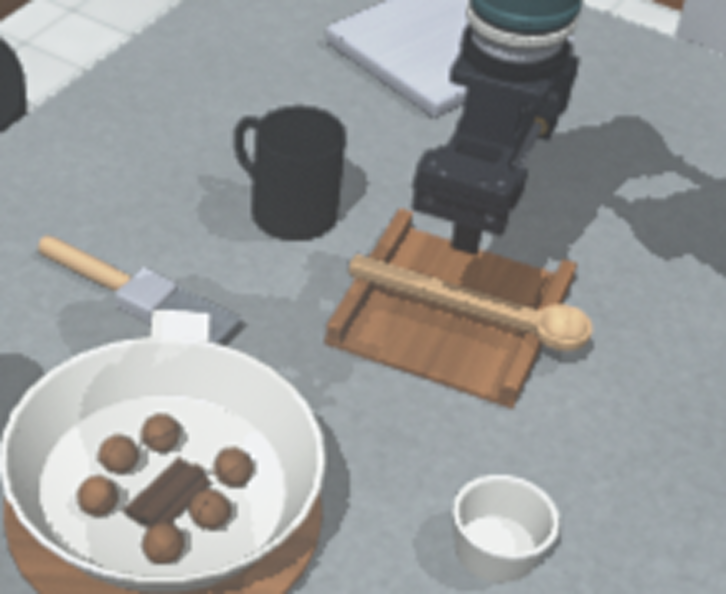

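>>> apply_moves:
  motion:
    - [[0,4,40,0,0,0,0.6],[0,0,40,0,0,0,0.6],[0,0,18,0,0,0,0.6],[0,0,0,0,0,0,0.6]]

```text
time: 11.82
eef_pos: [508.3, -315.1, 19.4]
ee_rot: [-0.001, 0.996, 0.093, -0.001]
wrist_force: [0.2, 0.4, 0.0]
width: 52.6
```

```bash
python3 - <<'E'
from h import *
plan([506,-315,14],-1.39)
im=save("side","s7.png",(280,80,440,220),4)
E
```

```text
at [ 508.3 -315.1   19.4] tool y yaw -1.384 zdir [-0.001  0.001 -1.   ]
 shift now-axes [-2.3 -0.6  5.4]  shift target-axes [-2.3 -0.5  5.4]  turn [-0.001  0.001  0.006]
```

View pics/s7.png

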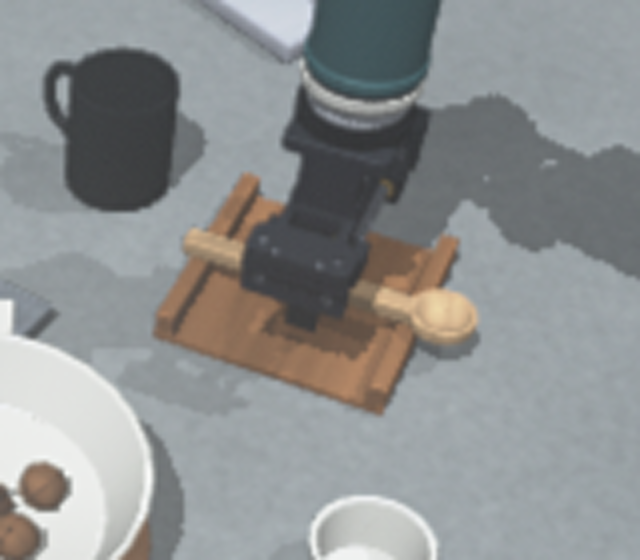

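>>> apply_moves:
  motion:
    - [[-2,0,4.5,0,0,0,0.6],[0,0,0,0,0,0,0],[0,0,0,0,0,0,0],[0,0,0,0,0,0,0],[0,0,0,0,0,0,0]]
  newtons: 45

```text
time: 12.5
eef_pos: [506.7, -316.2, 15.4]
ee_rot: [0.0, 0.996, 0.093, 0.0]
wrist_force: [-0.3, 0.2, 1.1]
width: 16.5
```

```bash
python3 - <<'E'
from h import *
print(sense());plan([506,-315,14],-1.39)
E
```

```text
{'time': 12.5, 'q': array([-5.99624438e-01,  3.47929719e-01,  1.95002115e+00, -2.09864457e-05,
        8.43264563e-01,  7.85416478e-01]), 'qvel': array([ 0.00045887,  0.00131669,  0.00088415, -0.00069056,  0.00145512,
        0.00039176]), 'joint_efforts': array([ 2.65779784e-01, -4.62442410e+01, -2.74989313e+01,  1.02048351e-01,
       -8.44550156e-02, -7.02849953e-03]), 'eef_pos': array([ 506.69913333, -316.21689844,   15.42187978]), 'ee_rot': array([1.26453299e-04, 9.95689301e-01, 9.27511767e-02, 1.40159689e-04]), 'wrist_force': array([-0.25217458,  0.22955615,  1.05662749]), 'torque': array([ 0.00671572,  0.17150619, -0.02326075]), 'width': 16.52472229542185}
at [ 506.7 -316.2   15.4] tool y yaw -1.385 zdir [ 0. -0. -1.]
 shift now-axes [-0.5 -1.3  1.4]  shift target-axes [-0.5 -1.3  1.4]  turn [ 0.    -0.     0.005]
```

>>> apply_moves:
  motion:
    - [[0,0,-30,0,0,0,0],[0,0,-50,0,0,0,0],[0,0,-50,0,0,0,0],[0,0,-50,0,0,0,0],[0,0,0,0,0,0,0]]

```text
time: 13.12
eef_pos: [509.5, -318.1, 201.1]
ee_rot: [0.003, 0.996, 0.093, 0.004]
wrist_force: [0.6, -0.1, -1.3]
width: 16.3
```

```bash
python3 - <<'E'
from h import *
plan([590,-200,190],-1.39,.785);print(sense()['q'].round(2))
im=save("side","s8.png",(180,0,460,240),2.8)
E
```

```text
at [ 509.5 -318.1  201.1] tool y yaw -1.385 zdir [ 0.009 -0.006 -1.   ]
 shift now-axes [ 100.8 -101.3   11.1]  shift target-axes [  63.2 -101.7   78.8]  turn [0.005 0.778 0.008]
[-0.6   0.14  1.82  0.    1.17  0.79]
```

View pics/s8.png

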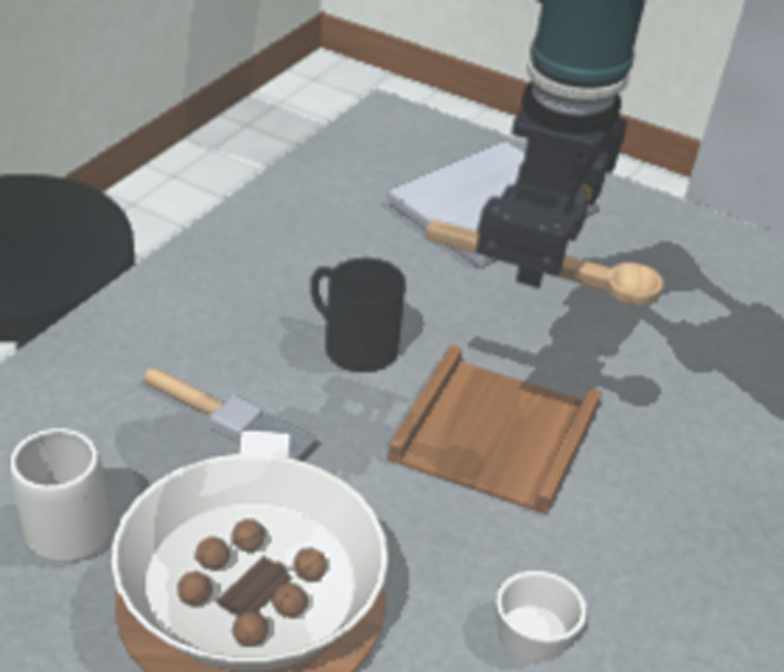

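>>> apply_moves:
  motion:
    - [[20,-25,0,0,0.16,0,0],[20,-25,0,0,0.16,0,0],[15,-25,10,0,0.16,0,0],[15,-25,15,0,0.16,0,0],[10,-25,15,0,0.14,0,0]]

```text
time: 13.8
eef_pos: [573.6, -176.2, 178.8]
ee_rot: [-0.037, 0.923, 0.086, 0.372]
wrist_force: [-0.1, 1.5, -1.2]
width: 16.6
```

```bash
cat >> h.py <<'E'
HEAD=np.array([-88,0,-15.6]);B=np.array([580.5,2])
def head():
    e,r=tooltgt();return e+r.apply(HEAD)
def toolvec(v):
    e,r=tooltgt();return r.inv().apply(v)
E
python3 - <<'E'
from h import *
plan([590,-200,190],-1.39,.785);print(sense()['q'].round(2))
print("head",head().round(1),proj("side",head()),proj("top",head()))
im=save("side","s9.png",(160,0,440,240),2.8)
save("top","t9.png",(220,120,440,285),3.5)
E
```

```text
at [ 573.6 -176.2  178.8] tool y yaw -1.384 zdir [ 0.682  0.132 -0.72 ]
 shift now-axes [16.2 26.3  0. ]  shift target-axes [16.3 26.3  0.5]  turn [-0.007  0.018  0.002]
[-0.64 -0.09  2.3   1.04  0.63 -0.03]
head [ 500.7 -189.8  129. ] [343.4742981  149.33938312] [356.03351984 218.39108458]
```

View pics/s9.png

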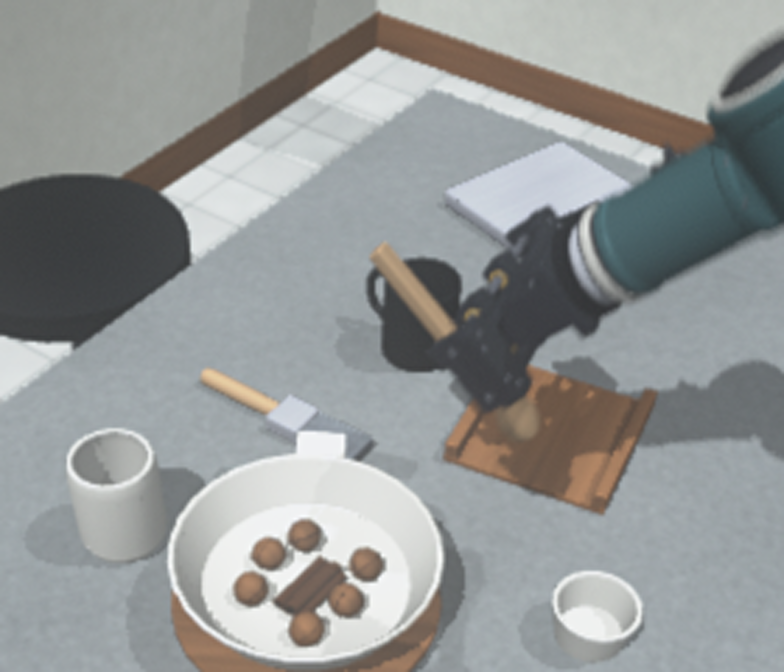

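View pics/t9.png

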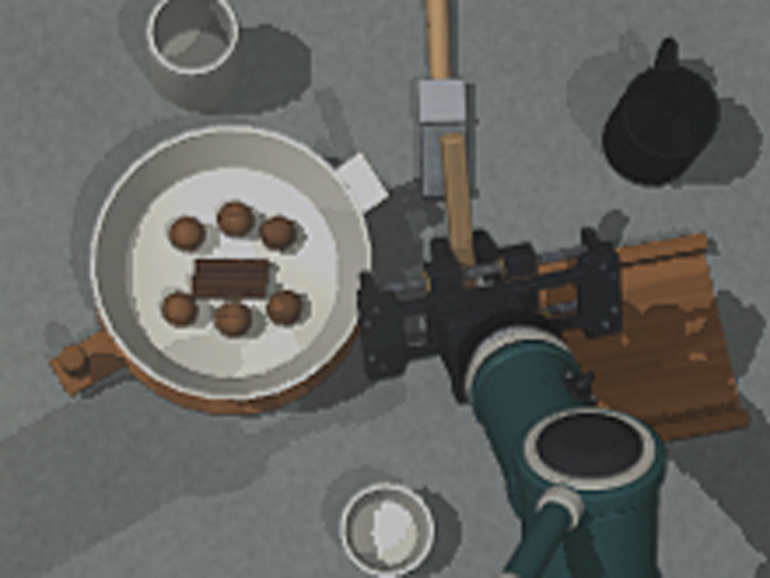

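```bash
python3 - <<'E'
from h import *
h=head()
print("ex,ey,ez in tool:",toolvec([1,0,0]).round(3),toolvec([0,1,0]).round(3),toolvec([0,0,1]).round(3))
d=np.array([583,-53,120])-h;print(d.round(1),toolvec(d).round(1))
E
```

```text
ex,ey,ez in tool: [0.714 0.187 0.675] [ 0.128 -0.982  0.137] [ 0.688 -0.011 -0.725]
[ 85.8 134.   -5.3] [  74.8 -115.5   80. ]
```

>>> apply_moves:
  motion:
    - [[18,-29,20,0,0.018,0,0],[18,-29,20,0,0,0,0],[18,-29,20,0,0,0,0],[18,-27,18,0,0,0,0],[0,0,0,0,0,0,0]]

```text
time: 14.52
eef_pos: [659.6, -44.0, 177.3]
ee_rot: [-0.037, 0.92, 0.089, 0.38]
wrist_force: [0.4, -0.3, -0.9]
width: 16.6
```

```bash
python3 - <<'E'
from h import *
h=head();print(sense()['q'].round(2));plan([0,0,0],-1.39,.785)
print("ex,ey,ez in tool:",toolvec([1,0,0]).round(3),toolvec([0,1,0]).round(3),toolvec([0,0,1]).round(3))
d=np.array([583,-53,58])-h;print(h,proj("side",h),d.round(1),toolvec(d).round(1))
im=save("side","s10.png",(160,40,400,280),2.5)
E
```

```text
[-0.27 -0.03  2.26  1.05  0.37  0.21]
at [659.6 -44.  177.3] tool y yaw -1.378 zdir [ 0.693  0.135 -0.709]
 shift now-axes [-577.9 -169.3 -325.3]  shift target-axes [-578.7 -161.9 -327.6]  turn [-0.009  0.002  0.008]
ex,ey,ez in tool: [0.696 0.191 0.693] [ 0.135 -0.982  0.135] [ 0.706 -0.001 -0.709]
[587.58724063 -58.04603927 126.22200963] [282.29705419 166.00936494] [ -4.6   5.  -68.2] [-50.7  -5.8  45.8]
```

View pics/s10.png

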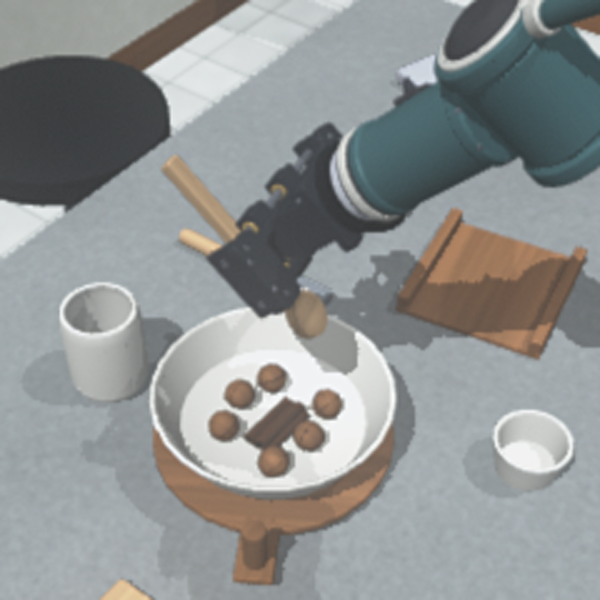

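```bash
cat >> h.py <<'E'
def stirrot(yaw,tilt):
    y=np.array([np.cos(yaw),np.sin(yaw),0]);z=np.array([0,0,-1.]);x=np.cross(y,z)
    return R.from_matrix(np.c_[x,y,z])*R.from_rotvec([0,tilt,0])
def planhead(hp,yaw,tilt):
    plan(np.array(hp)-stirrot(yaw,tilt).apply(HEAD),yaw,tilt)
E
python3 - <<'E'
from h import *
planhead([583,-53,122],-0.93,0.70)
E
```

```text
at [659.  -45.2 177.1] tool y yaw -1.38 zdir [ 0.693  0.134 -0.709]
 shift now-axes [-11.9 -40.4   2.8]  shift target-axes [  2.3 -39.2  15.4]  turn [ 0.304 -0.082 -0.332]
```

>>> apply_moves:
  motion:
    - [[-2,-13,3,0.1,-0.027,-0.11,0],[-1,-13,3,0.1,-0.027,-0.11,0],[0,-13,3,0.1,-0.027,-0.11,0],[0,0,0,0,0,0,0]]

```text
time: 15.08
eef_pos: [650.0, -10.5, 168.5]
ee_rot: [-0.106, 0.893, 0.291, 0.327]
wrist_force: [-0.3, 0.1, -0.4]
width: 16.4
```

```bash
python3 - <<'E'
from h import *
print(head(),sense()['q'].round(2))
planhead([583,-53,57],-0.93,0.70)
print("ex,ey,ez in tool:",toolvec([1,0,0]).round(3),toolvec([0,1,0]).round(3),toolvec([0,0,1]).round(3))
E
```

```text
[587.65002429 -56.15443283 123.61993216] [-0.34  0.07  2.13  0.92  0.73 -0.05]
at [650.  -10.5 168.5] tool y yaw -0.94 zdir [ 0.522  0.379 -0.764]
 shift now-axes [-44.5  -6.1  49.8]  shift target-axes [-44.3  -6.   49.9]  turn [ 0.008 -0.001 -0.007]
ex,ey,ez in tool: [0.616 0.59  0.522] [ 0.451 -0.808  0.379] [ 0.645  0.002 -0.764]
```

>>> apply_moves:
  motion:
    - [[-12,-2,13,0,0,0,0],[-12,-2,13,0,0,0,0],[-10,-1,12,0,0,0,0],[-8,-1,9,0,0,0,0],[0,0,0,0,0,0,0]]

```text
time: 15.7
eef_pos: [643.2, -4.3, 104.0]
ee_rot: [-0.107, 0.893, 0.292, 0.326]
wrist_force: [0.1, 0.7, -0.4]
width: 16.2
```

```bash
cat > stir.py <<'E'
from h import *
import sys
# print rows for circle steps given start phi index
s=sense();print("t",round(s['time'],2),"head",head().round(1),"F",s['wrist_force'].round(1),"q",s['q'].round(2))
h=head();v=h[:2]-B;print("r",np.hypot(*v).round(1),"phi",np.arctan2(v[1],v[0]).round(2))
ph=np.arctan2(v[1],v[0]);Rr=float(sys.argv[1]);z=float(sys.argv[2]);n=int(sys.argv[3]);st=float(sys.argv[4]);prev=h
rot=stirrot(-.94,.70)
for i in range(1,n+1):
    a=ph+st*i;t=np.array([B[0]+Rr*np.cos(a),B[1]+Rr*np.sin(a),z]);print(round(a,2),rot.inv().apply(t-prev).round(1));prev=t
E
python3 stir.py 45 57 6 0.39; python3 - <<'E'
from h import *
im=save("side","s11.png",(160,40,400,280),2.5)
save("top","t11.png",(220,120,440,285),3.5)
E
```

```text
t 15.7 head [580.8 -50.   59.2] F [ 0.1  0.7 -0.4] q [-0.33  0.15  2.18  1.06  0.65 -0.22]
r 52.0 phi -1.56
-1.17 [13.8  1.6 14.5]
-0.78 [13.3  0.7 11.2]
-0.39 [12.5 -6.  10.6]
-0.0 [  9.8 -11.8   8.3]
0.39 [  5.7 -15.8   4.8]
0.78 [  0.7 -17.4   0.6]
```

View pics/s11.png

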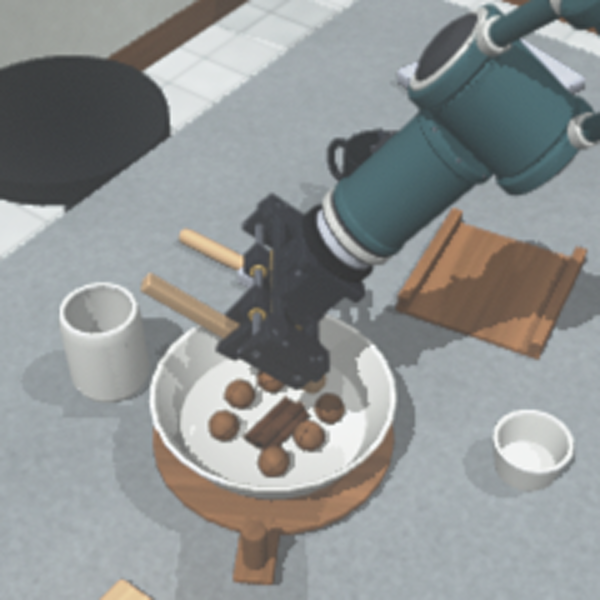

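>>> apply_moves:
  motion:
    - [[14,1.5,14,0,0,0,0],[13.5,0.5,11,0,0,0,0],[12.5,-6,10.5,0,0,0,0],[10,-12,8,0,0,0,0],[5.5,-16,5,0,0,0,0]]

```text
time: 16.42
eef_pos: [685.3, 66.8, 104.8]
ee_rot: [-0.107, 0.892, 0.293, 0.327]
wrist_force: [-1.4, -0.9, 3.8]
width: 16.5
```

```bash
python3 stir.py 45 57 7 0.39
```

```text
t 16.43 head [623.1  21.   59.8] F [-1.4 -0.9  3.8] q [-0.17  0.2   2.13  1.08  0.56 -0.12]
r 46.7 phi 0.42
0.81 [ -2.8 -17.8   1.3]
1.2 [ -4.9 -16.2  -4.1]
1.59 [ -9.2 -12.6  -7.8]
1.98 [-12.2  -7.1 -10.3]
2.37 [-13.3  -0.5 -11.2]
2.76 [-12.5   6.2 -10.5]
3.15 [-9.7 11.9 -8.2]
```

>>> apply_moves:
  motion:
    - [[-2,-18,0.5,0,0,0,0],[-5,-16,-4,0,0,0,0],[-9,-12.5,-8,0,0,0,0],[-12,-7,-10,0,0,0,0],[-13,-0.5,-11,0,0,0,0]]

```text
time: 17.05
eef_pos: [612.5, 77.0, 105.9]
ee_rot: [-0.105, 0.891, 0.293, 0.33]
wrist_force: [1.8, -0.6, 4.6]
width: 16.3
```

```bash
python3 stir.py 45 58 7 0.39;python3 - <<'E'
from h import *
im=save("side","s12.png",(160,40,400,280),2.5)
E
```

```text
t 17.05 head [550.5  31.2  60.6] F [ 1.8 -0.6  4.6] q [-0.18  0.07  2.28  1.12  0.55 -0.16]
r 41.9 phi 2.37
2.76 [-14.5   3.1  -8.9]
3.15 [-9.7 11.9 -8.2]
3.54 [-5.5 15.9 -4.7]
3.93 [-0.5 17.4 -0.4]
4.32 [ 4.6 16.4  3.9]
4.71 [ 9.  12.9  7.6]
5.1 [12.1  7.4 10.2]
```

View pics/s12.png

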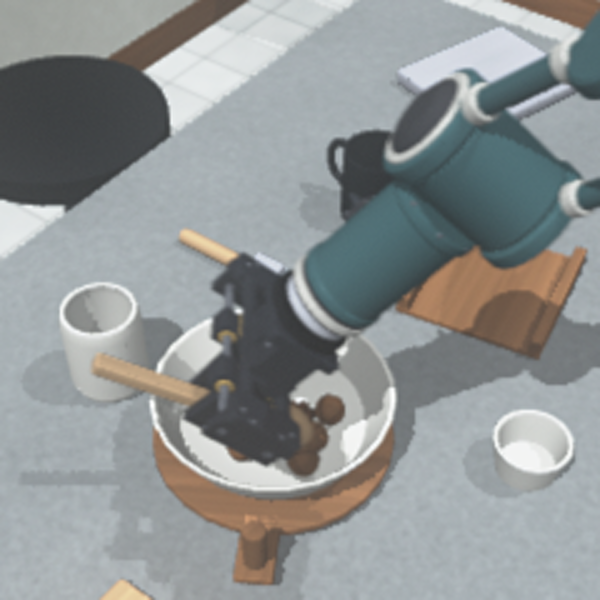

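>>> apply_moves:
  motion:
    - [[-12.5,4,-10,0,0,0,0],[-10,12,-8,0,0,0,0],[-5.5,16,-4.5,0,0,0,0],[-0.5,17.5,-0.5,0,0,0,0],[4.5,16.5,4,0,0,0,0]]

```text
time: 17.73
eef_pos: [625.9, 5.2, 101.3]
ee_rot: [-0.107, 0.892, 0.292, 0.327]
wrist_force: [-0.4, 0.3, -0.2]
width: 16.4
```

```bash
python3 stir.py 45 58 7 0.39;python3 - <<'E'
from h import *
im=save("side","s13.png",(160,40,400,280),2.5)
save("top","t13.png",(220,120,440,285),3.5)
E
```

```text
t 17.73 head [563.6 -40.5  56.4] F [-0.4  0.3 -0.2] q [-0.32  0.12  2.23  1.08  0.64 -0.24]
r 45.8 phi -1.95
-1.56 [10.7 12.3  6.9]
-1.17 [12.2  7.2 10.2]
-0.78 [13.3  0.6 11.2]
-0.39 [12.5 -6.1 10.5]
0.0 [  9.8 -11.8   8.3]
0.39 [  5.6 -15.8   4.7]
0.78 [  0.6 -17.4   0.5]
```

View pics/s13.png

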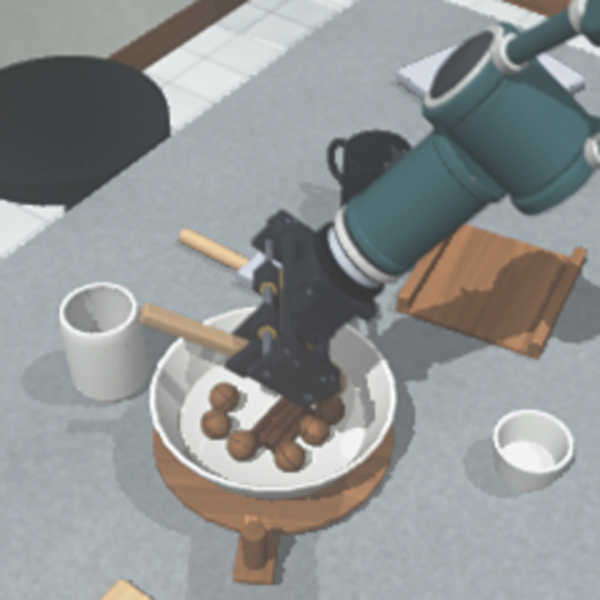

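View pics/t13.png

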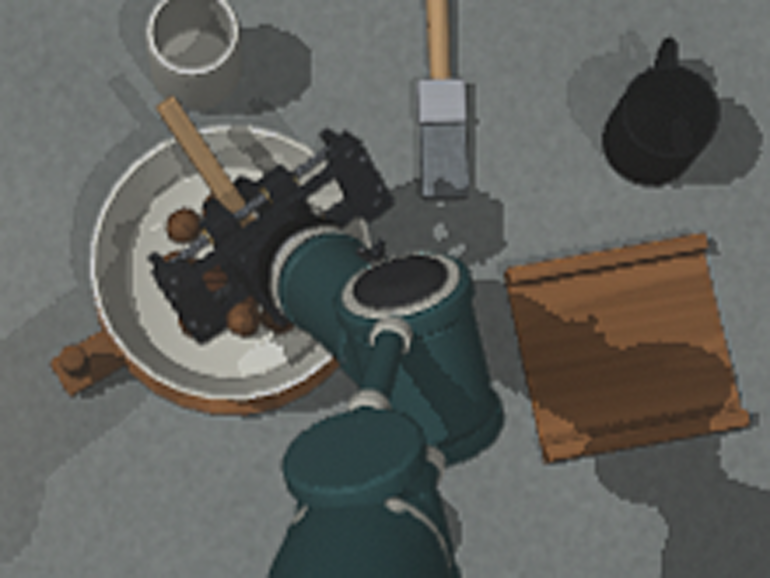

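>>> apply_moves:
  motion:
    - [[9,13,7.5,0,0,0,0],[12,7,10,0,0,0,0],[13.5,0.5,11,0,0,0,0],[12.5,-6,10.5,0,0,0,0],[10,-12,8,0,0,0,0]]

```text
time: 18.45
eef_pos: [686.6, 49.9, 102.5]
ee_rot: [-0.107, 0.892, 0.293, 0.327]
wrist_force: [-0.4, 0.2, 0.8]
width: 16.4
```

```bash
python3 stir.py 45 58 6 0.39
```

```text
t 18.45 head [624.4   4.1  57.6] F [-0.4  0.2  0.8] q [-0.2   0.21  2.12  1.08  0.58 -0.14]
r 43.9 phi 0.05
0.44 [  6.  -15.6   4.5]
0.83 [ -0.  -17.4  -0. ]
1.22 [ -5.1 -16.1  -4.3]
1.61 [ -9.4 -12.4  -7.9]
2.0 [-12.3  -6.8 -10.4]
2.39 [-13.3  -0.2 -11.2]
```

>>> apply_moves:
  motion:
    - [[6,-16,4.5,0,0,0,0],[0,-17.5,0,0,0,0,0],[-5,-16,-4,0,0,0,0],[-9.5,-12.5,-8,0,0,0,0],[-12,-7,-10,0,0,0,0]]

```text
time: 19.08
eef_pos: [621.8, 88.0, 102.5]
ee_rot: [-0.107, 0.892, 0.293, 0.327]
wrist_force: [0.1, -0.1, 0.5]
width: 16.4
```

```bash
python3 stir.py 45 58 6 0.39
```

```text
t 19.07 head [559.6  42.2  57.6] F [ 0.1 -0.1  0.5] q [-0.15  0.09  2.26  1.12  0.53 -0.14]
r 45.3 phi 2.05
2.44 [-13.1   1.  -11.6]
2.83 [-12.1   7.3 -10.2]
3.22 [-9.1 12.8 -7.6]
3.61 [-4.7 16.3 -3.9]
4.0 [ 0.4 17.4  0.4]
4.39 [ 5.5 15.9  4.6]
```

>>> apply_moves:
  motion:
    - [[-13,1,-11,0,0,0,0],[-12,7.5,-10,0,0,0,0],[-9,13,-7.5,0,0,0,0],[-4.5,16.5,-4,0,0,0,0],[0.5,17.5,0.5,0,0,0,0]]

```text
time: 19.7
eef_pos: [616.8, 11.9, 102.7]
ee_rot: [-0.106, 0.892, 0.292, 0.327]
wrist_force: [0.6, -0.6, -1.0]
width: 16.3
```

```bash
python3 stir.py 45 58 6 0.39;python3 - <<'E'
from h import *
im=save("side","s14.png",(160,40,400,280),2.5)
E
```

```text
t 19.7 head [554.5 -33.8  57.8] F [ 0.6 -0.6 -1. ] q [-0.32  0.1   2.25  1.08  0.64 -0.24]
r 44.2 phi -2.2
-1.81 [ 6.1 15.5  4.8]
-1.42 [10.4 10.9  8.8]
-1.03 [12.8  4.9 10.8]
-0.64 [13.3 -1.9 11.2]
-0.25 [11.7 -8.3  9.9]
0.14 [  8.4 -13.5   7.1]
```

View pics/s14.png

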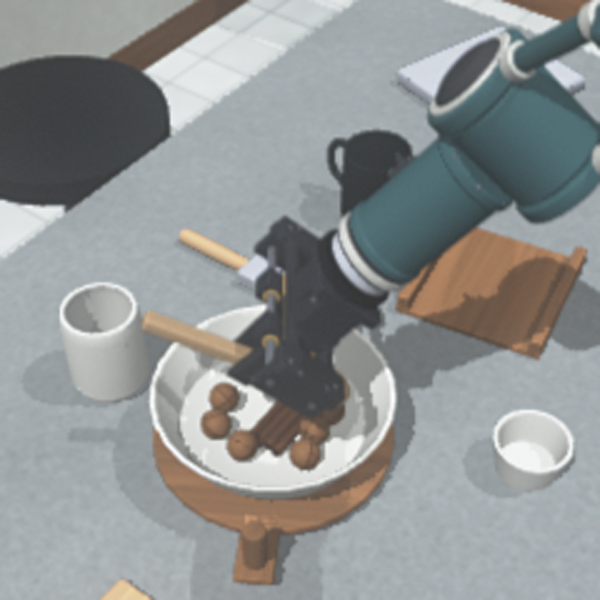

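```bash
python3 stir.py 56 61 16 0.35
```

```text
t 19.75 head [556.9 -35.5  58.5] F [ 1.1 -3.   0.2] q [-0.32  0.1   2.24  1.08  0.63 -0.24]
r 44.3 phi -2.13
-1.78 [ 1.1 20.9 -2.3]
-1.43 [11.7 12.1  9.9]
-1.08 [14.2  6.1 11.9]
-0.73 [14.9 -0.6 12.6]
-0.38 [13.8 -7.3 11.7]
-0.03 [ 11.1 -13.    9.3]
0.32 [  7.  -17.2   5.9]
0.67 [  2.1 -19.3   1.7]
1.02 [ -3.1 -19.1  -2.6]
1.37 [ -7.9 -16.5  -6.7]
1.72 [-11.8 -11.9  -9.9]
2.07 [-14.2  -5.9 -12. ]
2.42 [-14.9   0.8 -12.6]
2.77 [-13.8   7.4 -11.6]
3.12 [-11.   13.2  -9.3]
3.47 [-6.9 17.3 -5.8]
```

>>> apply_moves:
  motion:
    - [[1,21,-2,0,0,0,0],[12,12,10,0,0,0,0],[14,6,12,0,0,0,0],[15,-0.5,12.5,0,0,0,0],[14,-7.5,11.5,0,0,0,0]]

```text
time: 20.38
eef_pos: [693.0, 32.2, 105.1]
ee_rot: [-0.107, 0.892, 0.293, 0.327]
wrist_force: [0.3, 0.5, -1.0]
width: 16.2
```

>>> apply_moves:
  motion:
    - [[11,-13,9.5,0,0,0,0],[7,-17,6,0,0,0,0],[2,-19.5,1.5,0,0,0,0],[-3,-19,-2.5,0,0,0,0],[-8,-16.5,-6.5,0,0,0,0]]

```text
time: 21.0
eef_pos: [649.7, 107.8, 104.6]
ee_rot: [-0.107, 0.892, 0.293, 0.327]
wrist_force: [-0.3, -0.1, -0.6]
width: 16.4
```

```bash
python3 stir.py 56 60 7 0.35;python3 - <<'E'
from h import *
im=save("side","s15.png",(160,40,400,280),2.5)
E
```

```text
t 21.0 head [587.5  61.9  59.7] F [-0.3 -0.1 -0.6] q [-0.1   0.13  2.21  1.11  0.5  -0.09]
r 60.3 phi 1.45
1.8 [-14.6  -7.4 -12.7]
2.15 [-14.5  -4.3 -12.3]
2.5 [-14.8   2.5 -12.5]
2.85 [-13.2   9.  -11.2]
3.2 [-10.1  14.4  -8.5]
3.55 [-5.7 18.  -4.8]
3.9 [-0.6 19.5 -0.5]
```

View pics/s15.png

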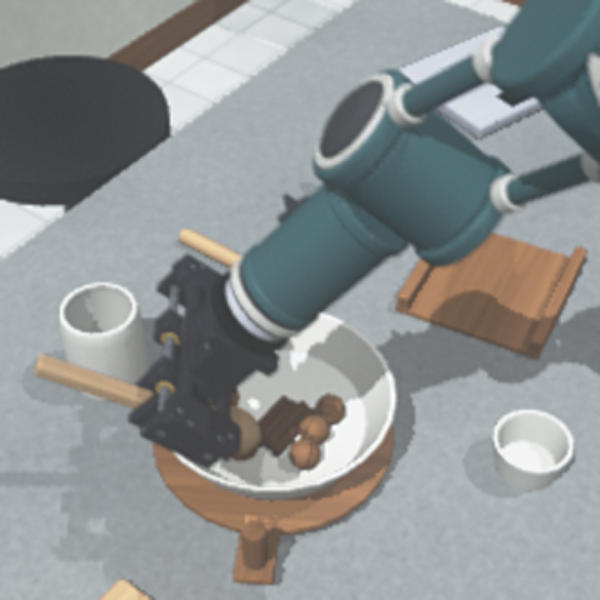

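>>> apply_moves:
  motion:
    - [[-14.5,-7,-12.5,0,0,0,0],[-14.5,-4,-12,0,0,0,0],[-15,4,-12.5,0,0,0,0],[-12,11,-10,0,0,0,0],[-7,15,-6,0,0,0,0]]

```text
time: 21.68
eef_pos: [595.0, 41.7, 104.3]
ee_rot: [-0.107, 0.892, 0.293, 0.327]
wrist_force: [-0.5, -0.1, -1.0]
width: 16.5
```

```bash
python3 stir.py 46 58 7 0.4;python3 - <<'E'
from h import *
im=save("side","s16.png",(160,40,400,280),2.5)
E
```

```text
t 21.68 head [532.7  -4.1  59.4] F [-0.5 -0.1 -1. ] q [-0.27  0.05  2.3   1.1   0.6  -0.21]
r 48.2 phi -3.02
-2.62 [-3.6 18.5 -1.2]
-2.22 [ 1.3 18.2  1.1]
-1.82 [ 6.6 16.1  5.6]
-1.42 [10.9 11.4  9.2]
-1.02 [13.5  5.  11.3]
-0.62 [13.9 -2.3 11.7]
-0.22 [12.1 -9.2 10.2]
```

View pics/s16.png

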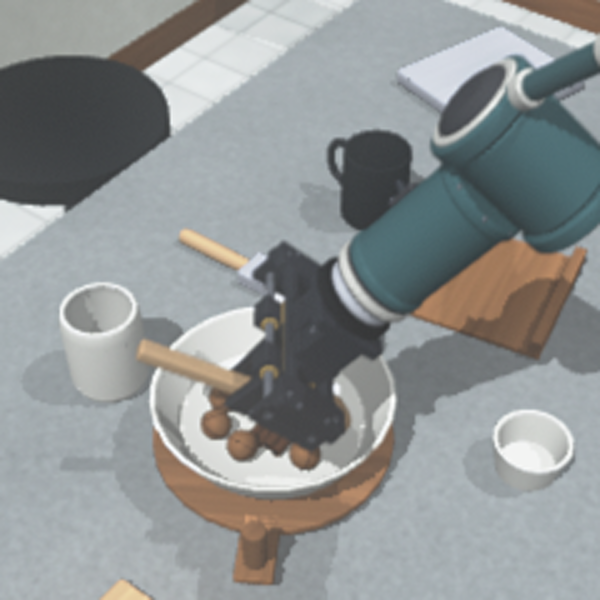

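```bash
python3 - <<'E'
from h import *
for p in((224,396),(215,424),(242,445),(305,456),(255,528)):
    x=ray("side",(160+p[0]/2.5,40+p[1]/2.5),43)[:2]-B;print(p,x.round(0),np.hypot(*x).round(0),np.arctan2(x[1],x[0]).round(2))
h=head();print(h,proj("side",h)*1-[160,40],(proj("side",h)-[160,40])*2.5)
E
```

```text
(224, 396) [54.  9.] 55.0 0.16
(215, 424) [39. 41.] 57.0 0.82
(242, 445) [ 3. 46.] 46.0 1.51
(305, 456) [-52.  22.] 57.0 2.75
(255, 528) [-64. 113.] 129.0 2.08
[533.92258748  -6.01676867  59.7716692 ] [127.53583151 168.6557965 ] [318.83957879 421.63949124]
```

```bash
python3 - <<'E'
from h import *
print((proj("side",[587.5,61.9,59.7])-[160,40])*2.5)
rot=stirrot(-.94,.7);t=np.array([587.5,61.9,59.7])-rot.apply(HEAD)
for o in((-88,0,-15.6),(-111,0,-15.6),(0,0,-15.6),(98,0,-15.6)):print(o,(t+rot.apply(o)).round(0),((proj("side",t+rot.apply(o))-[160,40])*2.5).round(0))
E
```

```text
[228.50941263 440.93902024]
(-88, 0, -15.6) [588.  62.  60.] [229. 441.]
(-111, 0, -15.6) [573.  52.  45.] [248. 451.]
(0, 0, -15.6) [642. 102. 116.] [149. 401.]
(98, 0, -15.6) [702. 146. 180.] [ 50. 351.]
```

```bash
python3 - <<'E'
import cv2
a=cv2.imread("pics/s15.png");cv2.imwrite("pics/s15b.png",cv2.resize(a[340:520,20:400],None,fx=2,fy=2))
E
```

```text
(no output)
```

View pics/s15b.png

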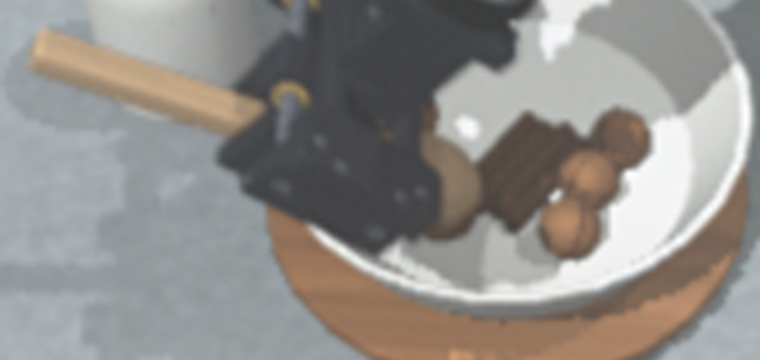

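```bash
python3 - <<'E'
from h import *
rot=stirrot(-.94,.7);t=np.array([587.5,61.9,59.7])-rot.apply(HEAD)
g=np.array([0,0,-15.6])
for d in(0,.1,.2,.3,.4,.5,-.1):
  q=R.from_rotvec([0,-d,0])
  o=[((proj("side",t+rot.apply(g+q.apply([l,0,0])))-[160,40])*2.5).round(0) for l in(-111,-88,98)]
  print(d,o,"head z",(t+rot.apply(g+q.apply([-88,0,0])))[2].round(0))
E
python3 - <<'E'
from h import *
im=save("side","s17.png",(160,120,320,240),4.9)
e,rot=tooltgt();t=e;g=np.array([0,0,-15.6])
for d in(0,.1,.2,.3,.4,.5,-.1):
  q=R.from_rotvec([0,-d,0])
  o=[((proj("side",t+rot.apply(g+q.apply([l,0,0])))-[160,120])*4.9).round(0) for l in(-111,-88,98)]
  print(d,o)
E
```

```text
0 [array([248., 451.]), array([229., 441.]), array([ 50., 351.])] head z 60.0
0.1 [array([255., 445.]), array([234., 436.]), array([ 45., 357.])] head z 67.0
0.2 [array([261., 439.]), array([239., 431.]), array([ 40., 364.])] head z 74.0
0.3 [array([266., 432.]), array([243., 426.]), array([ 37., 371.])] head z 82.0
0.4 [array([270., 425.]), array([246., 420.]), array([ 35., 378.])] head z 90.0
0.5 [array([273., 417.]), array([248., 414.]), array([ 34., 385.])] head z 99.0
-0.1 [array([240., 456.]), array([222., 445.]), array([ 57., 345.])] head z 53.0
0 [array([659., 455.]), array([624., 435.]), array([300., 257.])]
0.1 [array([674., 444.]), array([635., 426.]), array([288., 270.])]
0.2 [array([687., 431.]), array([646., 416.]), array([278., 283.])]
0.3 [array([698., 418.]), array([654., 405.]), array([270., 297.])]
0.4 [array([708., 404.]), array([661., 394.]), array([265., 311.])]
0.5 [array([715., 389.]), array([667., 382.]), array([262., 325.])]
-0.1 [array([643., 465.]), array([611., 444.]), array([314., 246.])]
```

View pics/s17.png

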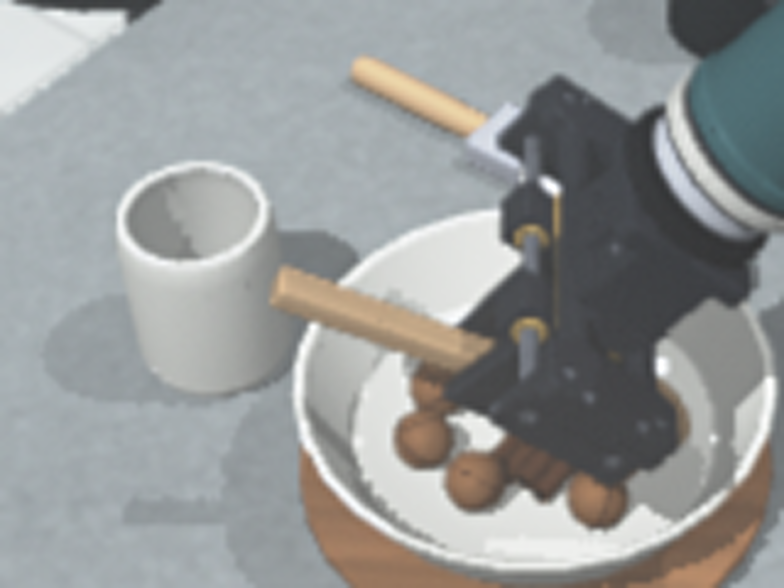

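```bash
sed -i 's/^HEAD=.*/HEAD=np.array([0,0,-15.6])+R.from_rotvec([0,-0.2,0]).apply([-88,0,0]);B=np.array([580.5,2])/' h.py; sed -i 's/stirrot(-.94,.70)/stirrot(-.94,.90)/' stir.py; python3 - <<'E'
from h import *
print(head())
planhead([600,-45,115],-0.94,0.9)
for p in((330,405),(314,430),(305,456),(285,425)):
    x=ray("side",(160+p[0]/2.5,40+p[1]/2.5),43)[:2]-B;print(p,x.round(0),np.hypot(*x).round(0),np.arctan2(x[1],x[0]).round(2))
E
```

```text
[525.95728345 -10.97134065  74.31160331]
at [596.3  40.5 104.8] tool y yaw -0.94 zdir [ 0.523  0.38  -0.763]
 shift now-axes [ 61.3  71.4 -22.8]  shift target-axes [ 64.7  71.2 -10.4]  turn [0.001 0.197 0.002]
(330, 405) [-36. -43.] 56.0 -2.26
(314, 430) [-41.  -8.] 42.0 -2.94
(305, 456) [-52.  22.] 57.0 2.75
(285, 425) [-15.   3.] 16.0 2.95
```

Spoon slipped about 0.2 rad in the grip (head ~15 mm high); retilt with a firmer grip and stir again.

>>> apply_moves:
  motion:
    - [[25,0,-25,0,0,0,0],[10,20,0,0,0.1,0,0],[10,25,0,0,0.1,0,0],[10,25,0,0,0,0,0],[0,0,0,0,0,0,0]]
  newtons: 60

```text
time: 22.4
eef_pos: [658.1, -1.0, 162.3]
ee_rot: [-0.135, 0.855, 0.28, 0.415]
wrist_force: [-0.5, 0.1, -1.0]
width: 16.1
```

```bash
python3 - <<'E'
from h import *
print(head(),sense()['q'].round(2))
planhead([600,-45,57],-0.94,0.9)
im=save("side","s18.png",(160,40,400,280),2.5)
e,rot=tooltgt();g=np.array([0,0,-15.6])
for d in(0,.1,.2,.3):
  q=R.from_rotvec([0,-d,0])
  print(d,[((proj("side",e+rot.apply(g+q.apply([l,0,0])))-[160,40])*2.5).round(0) for l in(-111,-88,98)])
E
```

```text
[594.21090453 -48.03462222 115.05766836] [-0.4   0.11  2.21  1.32  0.77 -0.45]
at [658.1  -1.  162.3] tool y yaw -0.938 zdir [ 0.635  0.463 -0.619]
 shift now-axes [-41.7   1.1  41.3]  shift target-axes [-41.6   1.2  41.5]  turn [ 0.    -0.004  0.003]
0 [array([295., 350.]), array([280., 337.]), array([141., 215.])]
0.1 [array([304., 345.]), array([287., 333.]), array([133., 221.])]
0.2 [array([312., 339.]), array([294., 328.]), array([126., 228.])]
0.3 [array([320., 333.]), array([300., 323.]), array([120., 235.])]
```

View pics/s18.png

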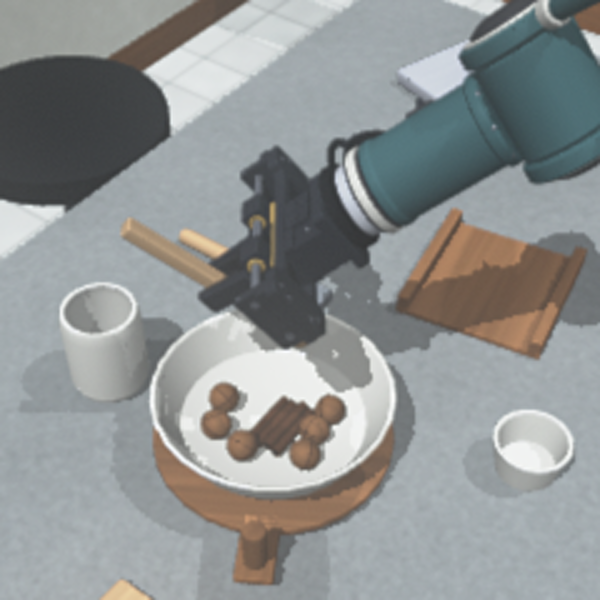

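>>> apply_moves:
  motion:
    - [[-12,0,12,0,0,0,0],[-12,0,12,0,0,0,0],[-12,1,12,0,0,0,0],[-7,0,6,0,0,0,0],[0,0,0,0,0,0,0]]

```text
time: 23.08
eef_pos: [661.4, 4.1, 100.6]
ee_rot: [-0.136, 0.855, 0.281, 0.414]
wrist_force: [-0.4, 0.4, -0.9]
width: 16.3
```

```bash
python3 stir.py 47 56 17 0.39
```

```text
t 23.07 head [597.5 -43.   53.5] F [-0.4  0.4 -0.9] q [-0.39  0.23  2.23  1.46  0.74 -0.64]
r 48.1 phi -1.21
-0.82 [13.4  0.3 12.9]
-0.43 [10.8 -5.6 13.6]
-0.04 [  8.6 -11.8  10.9]
0.35 [  5.2 -16.2   6.5]
0.74 [  1.  -18.1   1.2]
1.13 [ -3.4 -17.4  -4.3]
1.52 [ -7.2 -14.   -9.1]
1.91 [-10.   -8.5 -12.6]
2.3 [-11.3  -1.8 -14.2]
2.69 [-10.8   5.3 -13.7]
3.08 [ -8.8  11.5 -11.1]
3.47 [-5.4 16.  -6.8]
3.86 [-1.2 18.1 -1.5]
4.25 [ 3.2 17.5  4. ]
4.64 [ 7.1 14.3  8.9]
5.03 [ 9.9  8.9 12.5]
5.42 [11.2  2.2 14.2]
```

>>> apply_moves:
  motion:
    - [[13,0.5,13,0,0,0,0],[11,-5.5,13.5,0,0,0,0],[8.5,-12,11,0,0,0,0],[5,-16,6.5,0,0,0,0],[1,-18,1,0,0,0,0]]

```text
time: 23.7
eef_pos: [680.1, 80.4, 104.5]
ee_rot: [-0.135, 0.855, 0.281, 0.415]
wrist_force: [-1.7, -3.1, 4.3]
width: 16.3
```

```bash
cat > slip.py <<'E'
from h import *
import sys
f=sys.argv[1];save("side",f,(160,40,400,280),2.5)
e,rot=tooltgt();g=np.array([0,0,-15.6])
for d in(0.1,.2,.3,.4):
  q=R.from_rotvec([0,-d,0])
  print(d,[((proj("side",e+rot.apply(g+q.apply([l,0,0])))-[160,40])*2.5).round(0) for l in(-111,98)])
E
python3 stir.py 47 56 7 0.39; python3 slip.py s19.png
```

```text
t 23.7 head [616.2  33.2  57.3] F [-1.7 -3.1  4.3] q [-0.22  0.22  2.23  1.58  0.63 -0.62]
r 47.5 phi 0.72
1.11 [ -4.4 -17.5  -3.5]
1.5 [ -7.1 -14.3  -8.9]
1.89 [ -9.9  -8.9 -12.5]
2.28 [-11.2  -2.2 -14.2]
2.67 [-10.9   4.9 -13.7]
3.06 [ -8.9  11.2 -11.3]
3.45 [-5.6 15.8 -7.1]
0.1 [array([236., 427.]), array([ 57., 316.])]
0.2 [array([243., 422.]), array([ 51., 322.])]
0.3 [array([250., 416.]), array([ 45., 328.])]
0.4 [array([256., 410.]), array([ 41., 335.])]
```

View pics/s19.png

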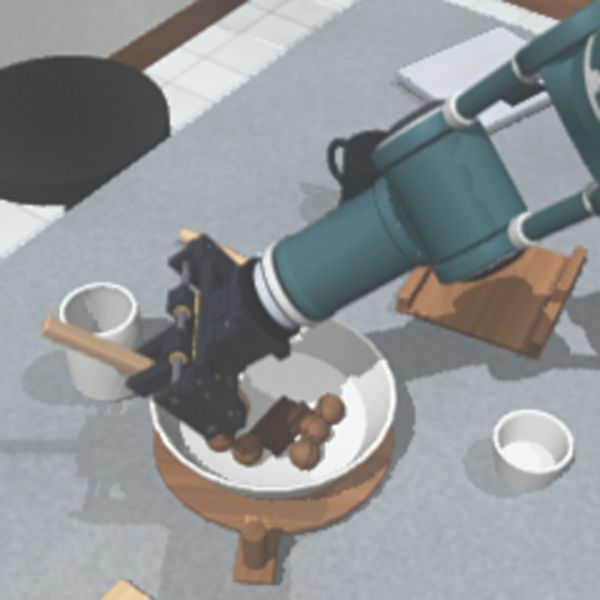

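```bash
sed -i 's/-0.2,0\]).apply(\[-88/-0.25,0]).apply([-88/' h.py; sed -i 's/stirrot(-.94,.90)/stirrot(-.94,1.15)/' stir.py; python3 - <<'E'
from h import *
h=head();print(h)
planhead([h[0]-5,h[1]-8,62],-0.94,1.15)
E
```

```text
[611.83278242  33.43885797  60.04164268]
at [677.9  82.3 103.8] tool y yaw -0.934 zdir [ 0.631  0.467 -0.62 ]
 shift now-axes [  2.7   3.9 -30.1]  shift target-axes [ 10.    4.  -28.5]  turn [-0.005  0.247  0.004]
```

>>> apply_moves:
  motion:
    - [[2,2,-15,0,0.125,0,0],[2,2,-14,0,0.125,0,0],[0,0,0,0,0,0,0]]

```text
time: 24.12
eef_pos: [662.2, 63.4, 120.5]
ee_rot: [-0.171, 0.798, 0.26, 0.516]
wrist_force: [-0.2, 0.4, -1.6]
width: 15.9
```

```bash
python3 stir.py 46 57 17 0.33; python3 slip.py s20.png
```

```text
t 24.12 head [606.3  22.8  58. ] F [-0.2  0.4 -1.6] q [-0.34  0.27  2.33  1.86  0.91 -0.99]
r 33.2 phi 0.68
1.01 [  3.  -15.4   9.2]
1.34 [ -3.2 -12.9  -7.1]
1.67 [ -4.7  -9.7 -10.6]
2.0 [ -5.8  -5.5 -12.9]
2.33 [ -6.2  -0.6 -13.8]
2.66 [ -5.9   4.3 -13.2]
2.99 [ -5.    8.8 -11.2]
3.32 [-3.6 12.3 -8. ]
3.65 [-1.8 14.5 -3.9]
3.98 [ 0.2 15.1  0.6]
4.31 [ 2.2 14.1  5. ]
4.64 [ 4.  11.6  8.9]
4.97 [ 5.3  7.8 11.8]
5.3 [ 6.   3.2 13.5]
5.63 [ 6.1 -1.8 13.7]
5.96 [ 5.6 -6.6 12.4]
6.29 [  4.4 -10.6   9.8]
0.1 [array([239., 424.]), array([106., 285.])]
0.2 [array([249., 420.]), array([ 97., 289.])]
0.3 [array([258., 415.]), array([ 89., 295.])]
0.4 [array([266., 410.]), array([ 82., 301.])]
```

View pics/s20.png

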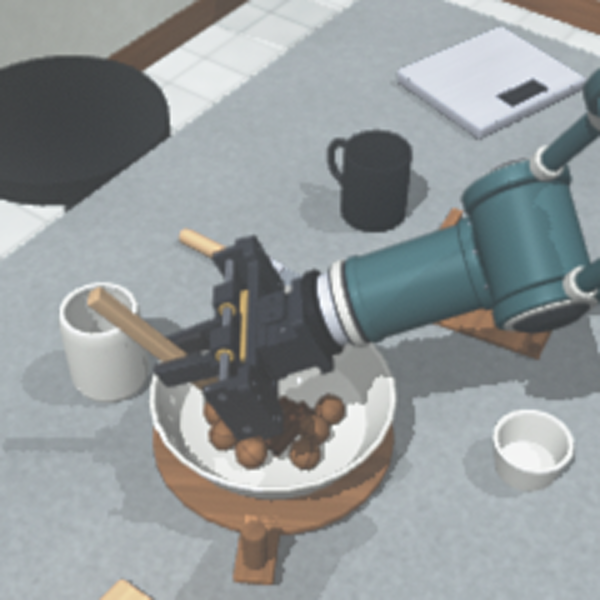

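>>> apply_moves:
  motion:
    - [[0.5,-15,5,0,0,0,0],[-2,-13,-5,0,0,0,0],[-4.5,-10,-10.5,0,0,0,0],[-6,-5.5,-13,0,0,0,0],[-6,-0.5,-14,0,0,0,0]]

```text
time: 24.8
eef_pos: [610.1, 72.6, 129.0]
ee_rot: [-0.167, 0.793, 0.263, 0.523]
wrist_force: [4.3, -4.1, 8.4]
width: 16.6
```

```bash
python3 stir.py 46 57 6 0.33; python3 slip.py s21.png
```

```text
t 24.8 head [555.6  31.8  65.6] F [ 4.3 -4.1  8.4] q [-0.37  0.18  2.44  1.87  0.94 -1.03]
r 38.8 phi 2.27
2.6 [-14.1  -3.7 -10.3]
2.93 [ -5.2   8.  -11.7]
3.26 [-3.9 11.8 -8.7]
3.59 [-2.1 14.2 -4.7]
3.92 [-0.1 15.1 -0.3]
4.25 [ 1.9 14.4  4.2]
0.1 [array([279., 453.]), array([150., 315.])]
0.2 [array([289., 449.]), array([140., 320.])]
0.3 [array([298., 445.]), array([131., 325.])]
0.4 [array([307., 440.]), array([124., 331.])]
```

View pics/s21.png

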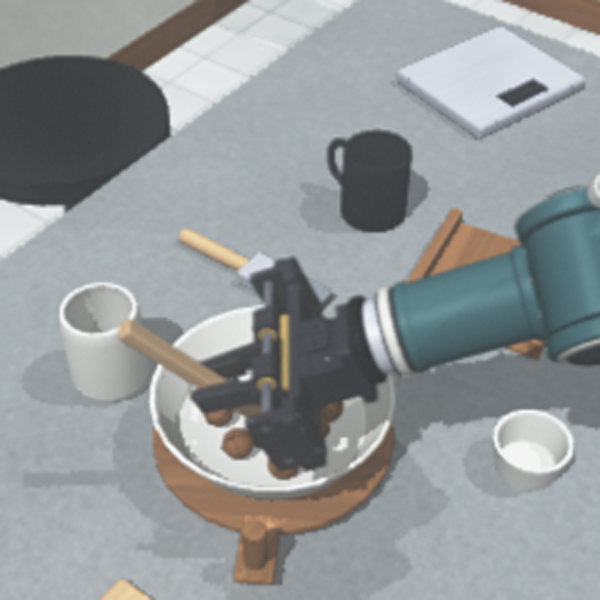

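```bash
sed -i 's/-0.25,0\]).apply(\[-88/-0.38,0]).apply([-88/' h.py;  python3 stir.py 46 65 3 0.33; python3 - <<'E'
from h import *
plan([0,0,0],-.94,1.15);print(toolvec([0,0,1]).round(3),toolvec([.6,-.8,0]).round(3))
E
```

```text
t 24.85 head [546.   26.7  71.5] F [ 0.2 -3.3  4.1] q [-0.37  0.18  2.44  1.86  0.93 -1.03]
r 42.4 phi 2.52
2.85 [-11.8   3.6 -10.6]
3.18 [-4.2 11.  -9.5]
3.51 [-2.6 13.8 -5.7]
at [607.8  72.5 127.1] tool y yaw -0.938 zdir [ 0.741  0.539 -0.4  ]
 shift now-axes [-327.7 -301.9 -438.4]  shift target-axes [-333.9 -299.9 -435.1]  turn [ 0.001 -0.009  0.008]
[ 0.916  0.008 -0.4  ] [-0.003  1.     0.013]
```

>>> apply_moves:
  motion:
    - [[-5,4,-12,0,0,0,0],[-4,11,-9.5,0,0,0,0],[-2.5,14,-5.5,0,0,0,0]]

```text
time: 25.22
eef_pos: [602.5, 33.0, 129.2]
ee_rot: [-0.169, 0.793, 0.263, 0.523]
wrist_force: [-0.3, 1.3, 8.7]
width: 16.4
```

```bash
python3 stir.py 46 66 6 0.33; python3 slip.py s22.png
```

```text
t 25.23 head [541.  -12.9  73.4] F [-0.3  1.3  8.7] q [-0.47  0.19  2.42  1.76  0.99 -1.01]
r 42.2 phi -2.78
-2.45 [-8.9 14.  -1.8]
-2.12 [ 1.4 14.7  3.1]
-1.79 [ 3.3 12.8  7.3]
-1.46 [ 4.8  9.6 10.7]
-1.13 [ 5.8  5.3 12.9]
-0.8 [ 6.2  0.4 13.8]
0.1 [array([309., 428.]), array([188., 289.])]
0.2 [array([319., 424.]), array([178., 293.])]
0.3 [array([328., 419.]), array([169., 299.])]
0.4 [array([337., 414.]), array([162., 304.])]
```

View pics/s22.png

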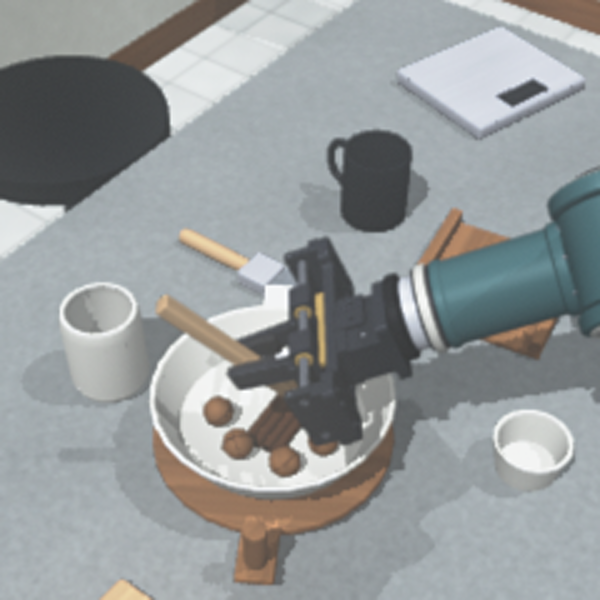

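```bash
sed -i 's/-0.38,0\]).apply(\[-88/-0.37,0]).apply([-88/' h.py; sed -i 's/stirrot(-.94,1.15)/stirrot(-.94,1.25)/' stir.py; python3 - <<'E'
from h import *
planhead([600,-25,90],-.94,1.25)
E
```

```text
at [602.4  31.7 127.9] tool y yaw -0.937 zdir [ 0.74   0.541 -0.4  ]
 shift now-axes [36.8 44.7 22.5]  shift target-axes [35.  44.4 25.8]  turn [-0.001  0.09   0.008]
```

>>> apply_moves:
  motion:
    - [[25,5,-10,0,0,0,0],[5,15,10,0,0.05,0,0],[4,15,12,0,0.04,0,0],[3,10,10,0,0,0,0],[0,0,0,0,0,0,0]]

```text
time: 25.9
eef_pos: [654.5, 18.5, 149.6]
ee_rot: [-0.181, 0.772, 0.254, 0.553]
wrist_force: [0.5, -0.5, 0.3]
width: 16.3
```

```bash
python3 - <<'E'
from h import *
print(head(),sense()['q'].round(2))
planhead([596,-24,64],-.94,1.25)
E
python3 slip.py s23.png
```

```text
[597.12440563 -23.90636237  87.27243211] [-0.47  0.27  2.32  1.8   1.05 -1.01]
at [654.5  18.5 149.6] tool y yaw -0.935 zdir [ 0.762  0.561 -0.323]
 shift now-axes [-22.   -0.2   5.9]  shift target-axes [-22.   -0.2   5.8]  turn [-0.004  0.008  0.003]
0.1 [array([266., 385.]), array([157., 233.])]
0.2 [array([276., 381.]), array([147., 237.])]
0.3 [array([285., 377.]), array([138., 242.])]
0.4 [array([294., 372.]), array([130., 247.])]
```

View pics/s23.png

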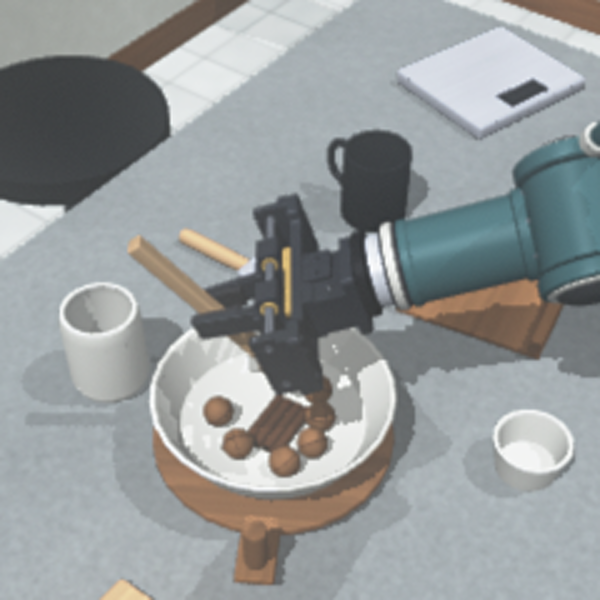

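>>> apply_moves:
  motion:
    - [[-11,0,3,0,0,0,0],[-11,0,3,0,0,0,0],[0,0,0,0,0,0,0]]

```text
time: 26.32
eef_pos: [651.8, 17.6, 124.7]
ee_rot: [-0.182, 0.773, 0.253, 0.552]
wrist_force: [0.3, 0.6, -0.8]
width: 16.1
```

```bash
python3 stir.py 32 64 17 0.4; python3 - <<'E'
from h import *
for p in ((218,411),(238,444),(285,461),(312,442),(320,417),(319,388)):
    x=ray("side",(160+p[0]/2.5,40+p[1]/2.5),43)[:2]-B;print(x.round(0),np.hypot(*x).round(0),np.arctan2(x[1],x[0]).round(2))
E
```

```text
t 26.32 head [594.2 -24.7  62.5] F [ 0.3  0.6 -0.8] q [-0.47  0.33  2.33  1.83  1.07 -1.07]
r 30.0 phi -1.1
-0.7 [ 5.4  1.4 11.3]
-0.3 [ 3.6 -5.5 10.9]
0.1 [ 2.7 -9.5  8. ]
0.5 [  1.3 -12.    3.9]
0.9 [ -0.3 -12.7  -0.9]
1.3 [ -1.8 -11.3  -5.5]
1.7 [-3.1 -8.2 -9.2]
2.1 [ -3.8  -3.7 -11.5]
2.5 [ -4.    1.3 -12. ]
2.9 [ -3.5   6.1 -10.6]
3.3 [-2.5 10.  -7.5]
3.7 [-1.1 12.3 -3.2]
4.1 [ 0.5 12.6  1.6]
4.5 [ 2.  11.   6.1]
4.9 [3.2 7.6 9.7]
5.3 [ 3.9  3.  11.7]
5.7 [ 4.  -2.  11.9]
[47. 27.] 54.0 0.53
[ 6. 48.] 48.0 1.44
[-41.  38.] 56.0 2.4
[-48.   5.] 48.0 3.05
[-37. -25.] 44.0 -2.54
[-14. -54.] 56.0 -1.83
```

>>> apply_moves:
  motion:
    - [[5,1.5,11.5,0,0,0,0],[3.5,-5.5,11,0,0,0,0],[2.5,-9.5,8,0,0,0,0],[1.5,-12,4,0,0,0,0],[-0.5,-12.5,-1,0,0,0,0]]

```text
time: 26.95
eef_pos: [658.5, 70.3, 127.2]
ee_rot: [-0.181, 0.772, 0.254, 0.553]
wrist_force: [-0.5, 0.8, -0.5]
width: 16.2
```

```bash
python3 stir.py 32 64 6 0.4
```

```text
t 26.95 head [601.1  27.9  64.8] F [-0.5  0.8 -0.5] q [-0.35  0.31  2.35  1.95  1.02 -1.1 ]
r 33.1 phi 0.9
1.3 [ -2.9 -11.1  -6.2]
1.7 [-3.1 -8.2 -9.2]
2.1 [ -3.8  -3.8 -11.5]
2.5 [ -4.    1.2 -12. ]
2.9 [ -3.5   6.1 -10.6]
3.3 [-2.5  9.9 -7.5]
```

>>> apply_moves:
  motion:
    - [[-2.5,-11,-6,0,0,0,0],[-3,-8,-9,0,0,0,0],[-4,-4,-11.5,0,0,0,0],[-4,1,-12,0,0,0,0],[-3.5,6,-10.5,0,0,0,0]]

```text
time: 27.58
eef_pos: [609.1, 49.1, 129.1]
ee_rot: [-0.18, 0.771, 0.254, 0.555]
wrist_force: [2.7, -1.2, 3.6]
width: 16.2
```

```bash
python3 stir.py 32 64 6 0.4;python3 slip.py s24.png
```

```text
t 27.57 head [551.9   6.9  66.4] F [ 2.7 -1.2  3.6] q [-0.45  0.25  2.43  1.87  1.07 -1.12]
r 29.0 phi 2.97
3.37 [-5.2  8.3 -8. ]
3.77 [-0.8 12.5 -2.4]
4.17 [ 0.8 12.5  2.4]
4.57 [ 2.3 10.5  6.8]
4.97 [ 3.4  6.9 10.2]
5.37 [ 4.   2.2 11.9]
0.1 [array([285., 439.]), array([178., 294.])]
0.2 [array([295., 436.]), array([168., 298.])]
0.3 [array([305., 432.]), array([158., 302.])]
0.4 [array([314., 427.]), array([150., 308.])]
```

View pics/s24.png

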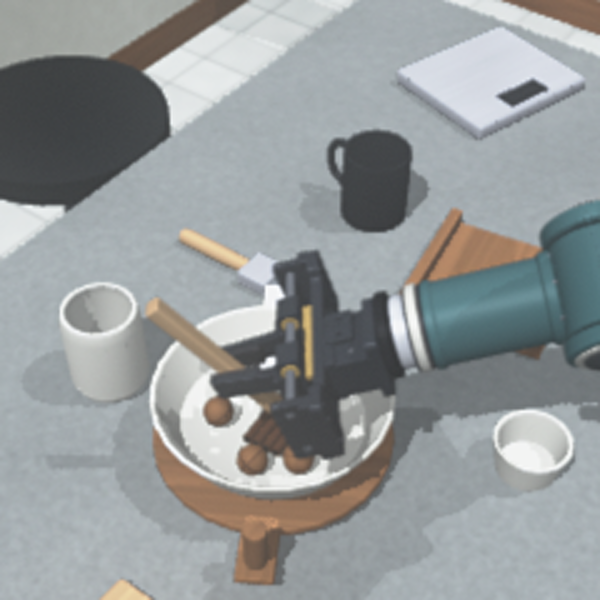

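>>> apply_moves:
  motion:
    - [[-3,8.5,-7.5,0,0,0,0],[-1,12.5,-2.5,0,0,0,0],[1,12.5,2.5,0,0,0,0],[2.5,10.5,7,0,0,0,0],[3.5,7,10,0,0,0,0]]

```text
time: 28.25
eef_pos: [645.6, 16.5, 125.8]
ee_rot: [-0.182, 0.773, 0.254, 0.553]
wrist_force: [-0.3, 4.2, 2.9]
width: 16.2
```

```bash
python3 stir.py 36 64 6 0.4;python3 slip.py s25.png
```

```text
t 28.25 head [588.2 -25.8  63.5] F [-0.3  4.2  2.9] q [-0.48  0.32  2.34  1.82  1.07 -1.07]
r 28.8 phi -1.3
-0.9 [ 4.1  9.  10.8]
-0.5 [ 4.4 -3.4 13.2]
-0.1 [ 3.6 -8.5 10.9]
0.3 [  2.3 -12.3   6.9]
0.7 [  0.6 -14.2   1.8]
1.1 [ -1.2 -13.8  -3.6]
0.1 [array([273., 402.]), array([168., 255.])]
0.2 [array([283., 398.]), array([158., 259.])]
0.3 [array([292., 394.]), array([149., 264.])]
0.4 [array([301., 390.]), array([141., 270.])]
```

View pics/s25.png

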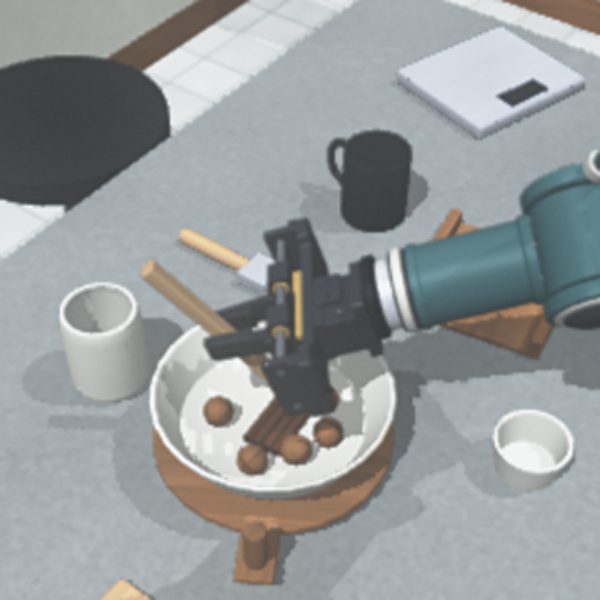

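>>> apply_moves:
  motion:
    - [[4,8,11,0,0,0,0],[4.5,-3,13,0,0,0,0],[3.5,-8.5,11,0,0,0,0],[2.5,-12.5,7,0,0,0,0],[0.5,-14,2,0,0,0,0]]

```text
time: 28.92
eef_pos: [665.1, 69.0, 126.4]
ee_rot: [-0.181, 0.773, 0.254, 0.553]
wrist_force: [0.5, 0.4, -0.1]
width: 15.7
```

```bash
python3 stir.py 36 64 6 0.4
```

```text
t 28.93 head [607.7  26.6  64. ] F [ 0.5  0.4 -0.1] q [-0.35  0.32  2.34  1.95  1.01 -1.1 ]
r 36.7 phi 0.74
1.14 [ -1.6 -13.6  -4.7]
1.54 [ -2.9 -10.9  -8.8]
1.94 [ -4.   -6.4 -12.1]
2.34 [ -4.5  -0.9 -13.5]
2.74 [ -4.3   4.7 -12.8]
3.14 [ -3.3   9.6 -10.1]
```

>>> apply_moves:
  motion:
    - [[-1.5,-13.5,-4.5,0,0,0,0],[-3,-11,-9,0,0,0,0],[-4,-6.5,-12,0,0,0,0],[-4.5,-1,-13.5,0,0,0,0],[-4,4.5,-13,0,0,0,0]]

```text
time: 29.55
eef_pos: [606.3, 56.5, 130.6]
ee_rot: [-0.18, 0.771, 0.254, 0.556]
wrist_force: [10.0, 1.2, 9.1]
width: 16.4
```

```bash
python3 stir.py 36 65 6 0.4;python3 slip.py s26.png
```

```text
t 29.55 head [549.3  14.3  67.8] F [10.   1.2  9.1] q [-0.44  0.25  2.44  1.89  1.07 -1.12]
r 33.6 phi 2.77
3.17 [ -6.3   7.8 -10.2]
3.57 [-1.8 13.1 -5.4]
3.97 [-0.  14.3 -0.1]
4.37 [ 1.7 13.2  5.2]
4.77 [ 3.2 10.   9.7]
5.17 [ 4.2  5.3 12.6]
0.1 [array([282., 443.]), array([175., 297.])]
0.2 [array([292., 440.]), array([164., 301.])]
0.3 [array([302., 436.]), array([155., 306.])]
0.4 [array([312., 432.]), array([146., 311.])]
```

View pics/s26.png

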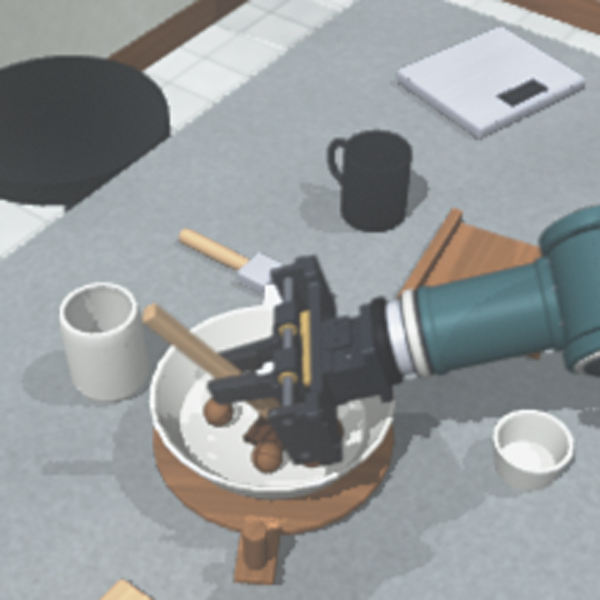

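>>> apply_moves:
  motion:
    - [[0,8,-5,0,0,0,0],[0,13,-3,0,0,0,0],[0,14,0,0,0,0,0],[1.5,13,5,0,0,0,0],[3,10,9.5,0,0,0,0]]

```text
time: 30.22
eef_pos: [646.7, 14.7, 129.2]
ee_rot: [-0.181, 0.773, 0.253, 0.553]
wrist_force: [-1.8, 4.2, 2.0]
width: 16.4
```

```bash
python3 stir.py 38 65 6 0.4;python3 slip.py s27.png
```

```text
t 30.23 head [589.2 -27.6  66.9] F [-1.8  4.2  2. ] q [-0.49  0.31  2.34  1.81  1.07 -1.07]
r 30.8 phi -1.28
-0.88 [ 2.2  8.9 12.5]
-0.48 [ 4.6 -3.8 13.9]
-0.08 [ 3.8 -9.2 11.4]
0.32 [  2.3 -13.1   7.1]
0.72 [  0.5 -15.    1.6]
1.12 [ -1.3 -14.5  -4. ]
0.1 [array([273., 398.]), array([168., 250.])]
0.2 [array([283., 394.]), array([158., 254.])]
0.3 [array([292., 390.]), array([149., 259.])]
0.4 [array([301., 386.]), array([140., 264.])]
```

View pics/s27.png

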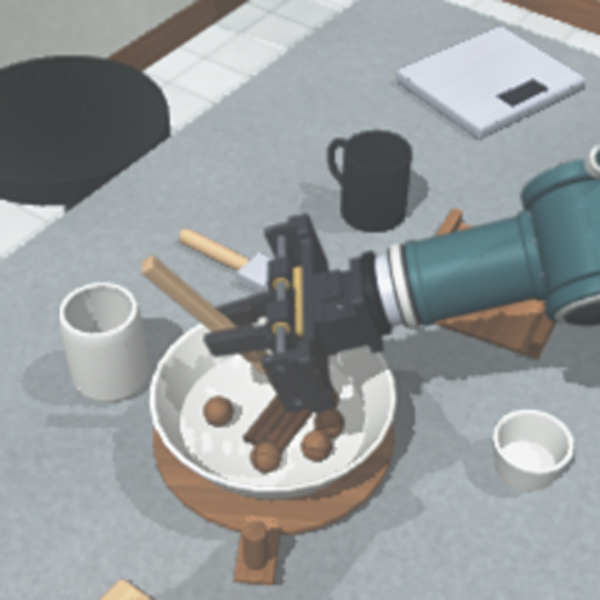

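>>> apply_moves:
  motion:
    - [[2.5,9,12.5,0,0,0,0],[5,-3.5,14.5,0,0,0,0],[4,-9.5,12,0,0,0,0],[2.5,-14,7.5,0,0,0,0],[0.5,-15.5,2,0,0,0,0]]

```text
time: 30.9
eef_pos: [666.0, 73.7, 127.2]
ee_rot: [-0.181, 0.773, 0.254, 0.553]
wrist_force: [0.2, 0.6, 0.1]
width: 16.1
```

```bash
python3 stir.py 40 65 6 0.38;python3 slip.py s28.png
```

```text
t 30.9 head [608.6  31.3  64.9] F [0.2 0.6 0.1] q [-0.34  0.32  2.34  1.96  1.01 -1.1 ]
r 40.6 phi 0.81
1.19 [ -1.8 -14.   -5.7]
1.57 [ -3.2 -11.1  -9.7]
1.95 [ -4.3  -6.5 -12.9]
2.33 [ -4.8  -1.  -14.3]
2.71 [ -4.5   4.7 -13.6]
3.09 [ -3.7   9.7 -11. ]
0.1 [array([222., 431.]), array([105., 286.])]
0.2 [array([232., 428.]), array([ 95., 290.])]
0.3 [array([242., 424.]), array([ 86., 295.])]
0.4 [array([251., 419.]), array([ 78., 300.])]
```

View pics/s28.png

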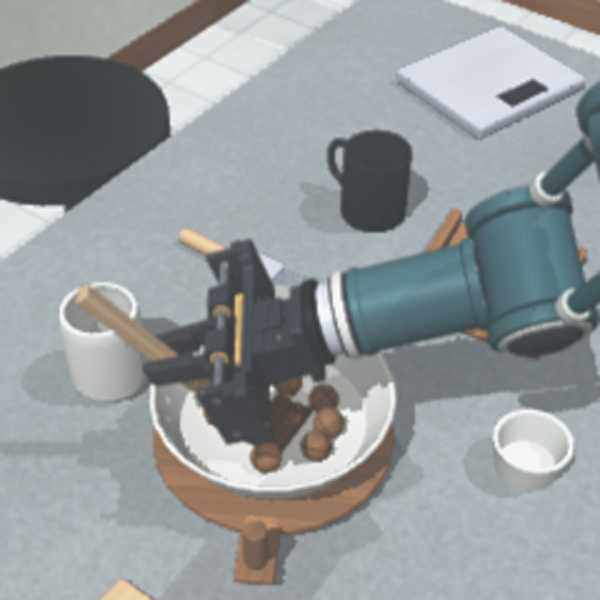

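>>> apply_moves:
  motion:
    - [[-2,-14,-5.5,0,0,0,0],[-2,-11,-10,0,0,0,0],[-3,-6.5,-13,0,0,0,0],[-4,0,-13,0,0,0,0],[-3,5,-11,0,0,0,0]]

```text
time: 31.58
eef_pos: [608.9, 59.2, 133.9]
ee_rot: [-0.18, 0.771, 0.254, 0.555]
wrist_force: [2.8, -2.6, 3.3]
width: 16.1
```

```bash
python3 stir.py 40 67 6 0.38;python3 slip.py s29.png
```

```text
t 31.57 head [551.7  17.   71.2] F [ 2.8 -2.6  3.3] q [-0.43  0.24  2.44  1.89  1.06 -1.11]
r 32.5 phi 2.66
3.04 [ -8.8   2.4 -13.3]
3.42 [-2.4 13.  -7.4]
3.8 [-0.8 14.9 -2.3]
4.18 [ 1.  14.7  3.1]
4.56 [ 2.7 12.5  8.1]
4.94 [ 4.   8.4 11.9]
0.1 [array([279., 443.]), array([170., 297.])]
0.2 [array([289., 440.]), array([160., 301.])]
0.3 [array([299., 436.]), array([150., 305.])]
0.4 [array([308., 431.]), array([141., 311.])]
```

View pics/s29.png

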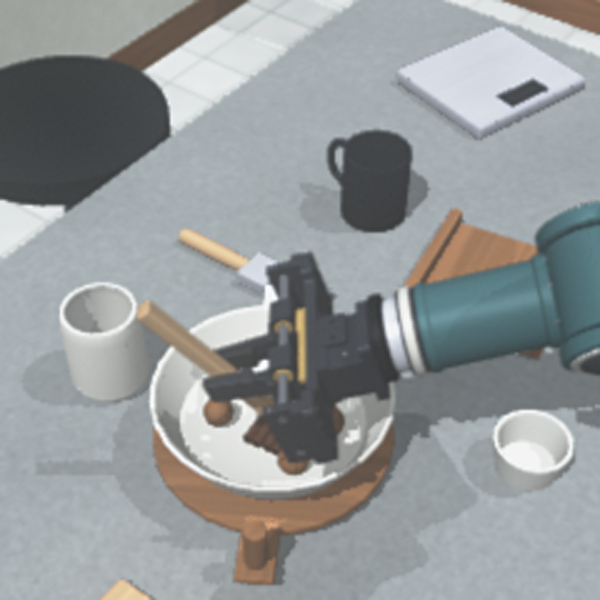

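>>> apply_moves:
  motion:
    - [[-5,6,-9,0,0,0,0],[-2,12,-7,0,0,0,0],[-1,14,-1,0,0,0,0],[1,14.5,3,0,0,0,0],[3,12.5,8,0,0,0,0]]

```text
time: 32.25
eef_pos: [635.7, 11.1, 129.4]
ee_rot: [-0.184, 0.772, 0.254, 0.553]
wrist_force: [-2.0, 9.6, 9.5]
width: 15.8
```

```bash
python3 stir.py 42 65 6 0.38;python3 slip.py s30.png
```

```text
t 32.25 head [578.4 -31.2  66.9] F [-2.   9.6  9.5] q [-0.51  0.31  2.35  1.79  1.09 -1.07]
r 33.3 phi -1.63
-1.25 [ 0.8 14.4  8.5]
-0.87 [ 5.   2.  14.9]
-0.49 [ 4.8 -4.  14.6]
-0.11 [ 4.  -9.4 12.1]
0.27 [  2.6 -13.5   7.9]
0.65 [  0.9 -15.6   2.6]
0.1 [array([284., 400.]), array([181., 253.])]
0.2 [array([294., 397.]), array([171., 257.])]
0.3 [array([304., 393.]), array([162., 262.])]
0.4 [array([313., 388.]), array([153., 267.])]
```

View pics/s30.png

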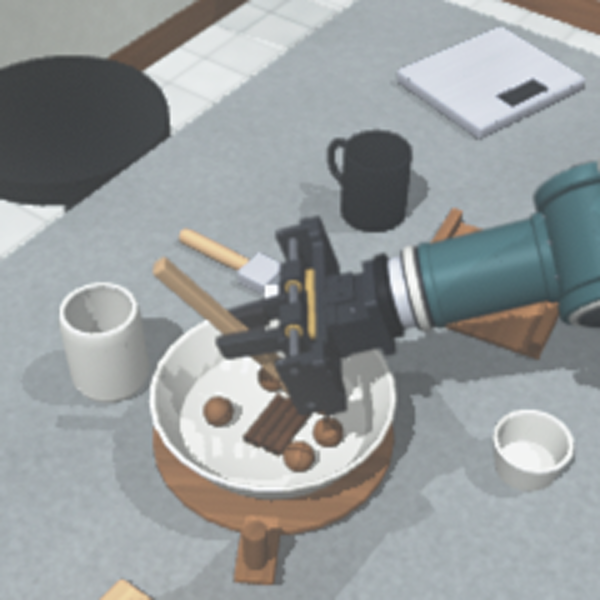

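>>> apply_moves:
  motion:
    - [[2,8,6,0,0,0,0],[5,3,14,0,0,0,0],[5,-4,15,0,0,0,0],[4,-9.5,13,0,0,0,0],[2.5,-14,8,0,0,0,0]]

```text
time: 32.92
eef_pos: [674.3, 58.8, 127.8]
ee_rot: [-0.181, 0.773, 0.254, 0.552]
wrist_force: [0.2, -0.4, -0.7]
width: 16.1
```

```bash
python3 stir.py 46 65 6 0.36
```

```text
t 32.92 head [616.8  16.4  65.6] F [ 0.2 -0.4 -0.7] q [-0.36  0.33  2.31  1.93  1.01 -1.08]
r 39.0 phi 0.38
0.74 [  1.9 -14.7   7.7]
1.1 [ -1.5 -15.8  -4.4]
1.46 [ -3.1 -13.1  -9.4]
1.82 [ -4.4  -8.8 -13.2]
2.18 [ -5.1  -3.3 -15.3]
2.54 [ -5.1   2.6 -15.4]
```

>>> apply_moves:
  motion:
    - [[2,-14.5,7,0,0,0,0],[-1.5,-16,-4.5,0,0,0,0],[-3,-13,-9.5,0,0,0,0],[-4,-9,-13,0,0,0,0],[-5,-3,-15,0,0,0,0]]

```text
time: 33.55
eef_pos: [610.5, 80.6, 129.2]
ee_rot: [-0.181, 0.773, 0.254, 0.553]
wrist_force: [1.3, 0.6, 2.2]
width: 16.2
```

```bash
python3 stir.py 42 67 6 0.38;python3 slip.py s31.png
```

```text
t 33.55 head [553.   38.3  66.9] F [1.3 0.6 2.2] q [-0.37  0.24  2.45  1.95  1.03 -1.13]
r 45.5 phi 2.22
2.6 [ -4.7   6.8 -14.7]
2.98 [ -4.2   8.8 -12.5]
3.36 [-2.8 13.1 -8.6]
3.74 [-1.1 15.5 -3.3]
4.12 [ 0.8 15.7  2.3]
4.5 [ 2.6 13.6  7.7]
0.1 [array([264., 460.]), array([151., 315.])]
0.2 [array([275., 456.]), array([141., 319.])]
0.3 [array([284., 452.]), array([131., 323.])]
0.4 [array([294., 448.]), array([122., 329.])]
```

View pics/s31.png

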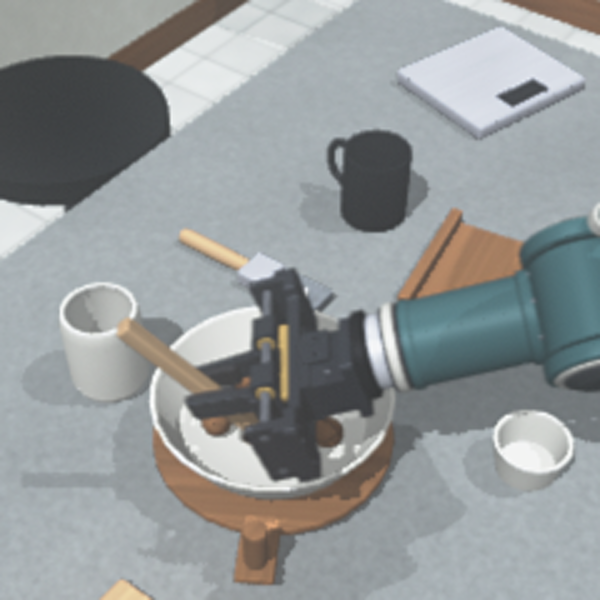

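>>> apply_moves:
  motion:
    - [[-4,6,-14,0,0,0,0],[-3,9,-11,0,0,0,0],[-2,13,-7,0,0,0,0],[-1,15.5,-3,0,0,0,0],[1,15.5,2.5,0,0,0,0]]

```text
time: 34.22
eef_pos: [620.4, 12.0, 131.8]
ee_rot: [-0.181, 0.772, 0.254, 0.554]
wrist_force: [1.2, 2.4, 3.5]
width: 16.1
```

```bash
python3 stir.py 42 66 6 0.38;python3 slip.py s32.png
```

```text
t 34.23 head [563.  -30.3  69.4] F [1.2 2.4 3.5] q [-0.52  0.28  2.38  1.79  1.09 -1.08]
r 36.7 phi -2.07
-1.69 [-1.8 15.1  5.4]
-1.31 [ 4.2  8.4 12.8]
-0.93 [ 4.9  2.8 14.8]
-0.55 [ 4.9 -3.2 14.7]
-0.17 [ 4.2 -8.7 12.6]
0.21 [  2.9 -13.    8.6]
0.1 [array([297., 406.]), array([195., 259.])]
0.2 [array([307., 403.]), array([185., 263.])]
0.3 [array([317., 399.]), array([175., 267.])]
0.4 [array([326., 394.]), array([167., 273.])]
```

View pics/s32.png

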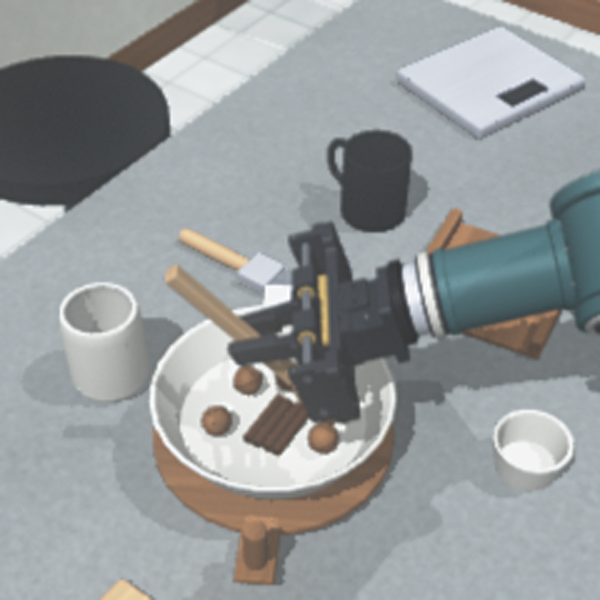

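>>> apply_moves:
  motion:
    - [[-1,13,5,0,0,0,0],[4,8.5,13,0,0,0,0],[5,3,15,0,0,0,0],[5,-3,14.5,0,0,0,0],[4,-8.5,12.5,0,0,0,0]]

```text
time: 34.9
eef_pos: [677.8, 40.4, 127.2]
ee_rot: [-0.181, 0.773, 0.254, 0.553]
wrist_force: [-0.7, -1.0, -0.1]
width: 16.2
```

```bash
python3 stir.py 46 66 11 0.36;python3 slip.py s33.png
```

```text
t 34.9 head [620.3  -1.9  64.9] F [-0.7 -1.  -0.1] q [-0.4   0.34  2.3   1.89  1.03 -1.07]
r 40.0 phi -0.1
0.26 [  5.1 -10.1  12.1]
0.62 [  1.  -16.2   2.9]
0.98 [ -0.9 -16.2  -2.7]
1.34 [ -2.6 -14.2  -7.9]
1.7 [ -4.  -10.4 -12.2]
2.06 [ -4.9  -5.2 -14.8]
2.42 [ -5.2   0.7 -15.6]
2.78 [ -4.8   6.4 -14.4]
3.14 [ -3.8  11.3 -11.3]
3.5 [-2.3 14.8 -6.8]
3.86 [-0.5 16.4 -1.4]
0.1 [array([233., 404.]), array([120., 257.])]
0.2 [array([243., 400.]), array([110., 261.])]
0.3 [array([252., 396.]), array([101., 266.])]
0.4 [array([261., 391.]), array([ 93., 271.])]
```

View pics/s33.png

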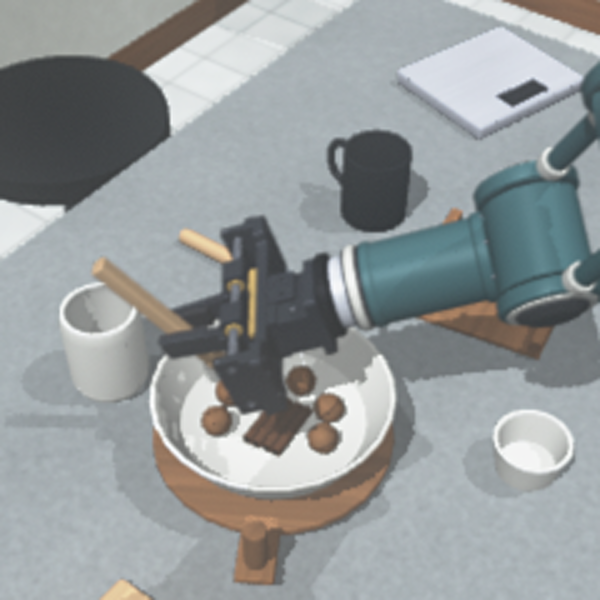

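>>> apply_moves:
  motion:
    - [[6,-10,14,0,0,0,0],[1.5,-16.5,4,0,0,0,0],[-1,-16.5,-2.5,0,0,0,0],[-2.5,-14.5,-8,0,0,0,0],[-4,-10.5,-12,0,0,0,0]]

```text
time: 35.58
eef_pos: [632.1, 92.6, 128.9]
ee_rot: [-0.181, 0.773, 0.254, 0.553]
wrist_force: [-0.4, 0.7, -0.8]
width: 16.4
```

>>> apply_moves:
  motion:
    - [[-5,-5,-15,0,0,0,0],[-5,0.5,-15.5,0,0,0,0],[-5,6.5,-14.5,0,0,0,0],[-4,11.5,-11,0,0,0,0],[-2,15,-6.5,0,0,0,0]]

```text
time: 36.2
eef_pos: [599.5, 29.6, 135.9]
ee_rot: [-0.182, 0.768, 0.254, 0.559]
wrist_force: [10.3, 11.7, 16.0]
width: 16.2
```

```bash
python3 stir.py 42 66 6 0.38;python3 slip.py s34.png
```

```text
t 36.2 head [543.  -12.4  72.5] F [10.3 11.7 16. ] q [-0.51  0.24  2.44  1.81  1.1  -1.1 ]
r 40.2 phi -2.77
-2.39 [-7.1 15.4 -0.7]
-2.01 [ 1.5 15.1  4.5]
-1.63 [ 3.2 12.3  9.5]
-1.25 [ 4.4  7.7 13.2]
-0.87 [ 5.   2.  14.9]
-0.49 [ 4.8 -4.  14.6]
0.1 [array([303., 424.]), array([202., 276.])]
0.2 [array([313., 420.]), array([192., 280.])]
0.3 [array([323., 417.]), array([182., 284.])]
0.4 [array([333., 412.]), array([173., 290.])]
```

View pics/s34.png

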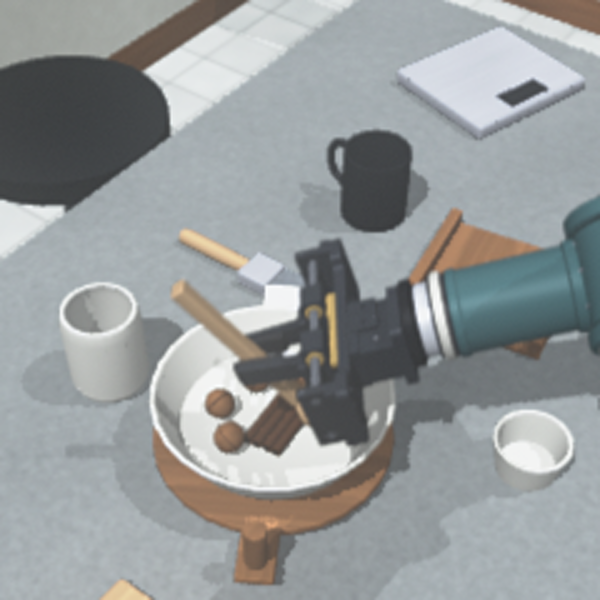

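>>> apply_moves:
  motion:
    - [[5,8,3,0,0,0,0],[3,13,5,0,0,0,0],[3,12,9.5,0,0,0,0],[3,8,13,0,0,0,0],[4,2,15,0,0,0,0]]

```text
time: 36.88
eef_pos: [663.7, 24.3, 131.6]
ee_rot: [-0.181, 0.773, 0.254, 0.553]
wrist_force: [-0.2, -0.3, -0.0]
width: 16.5
```

```bash
python3 stir.py 42 66 6 0.38;python3 slip.py s35.png
```

```text
t 36.88 head [606.2 -18.   69.3] F [-0.2 -0.3 -0. ] q [-0.45  0.32  2.31  1.84  1.05 -1.06]
r 32.6 phi -0.66
-0.28 [ 2.2  1.9 16.9]
0.1 [  3.3 -11.9  10. ]
0.48 [  1.7 -14.9   5.1]
0.86 [ -0.2 -15.9  -0.6]
1.24 [ -2.  -14.5  -6.1]
1.62 [ -3.6 -11.1 -10.8]
0.1 [array([253., 396.]), array([144., 248.])]
0.2 [array([263., 392.]), array([135., 252.])]
0.3 [array([273., 388.]), array([126., 257.])]
0.4 [array([281., 383.]), array([118., 262.])]
```

View pics/s35.png

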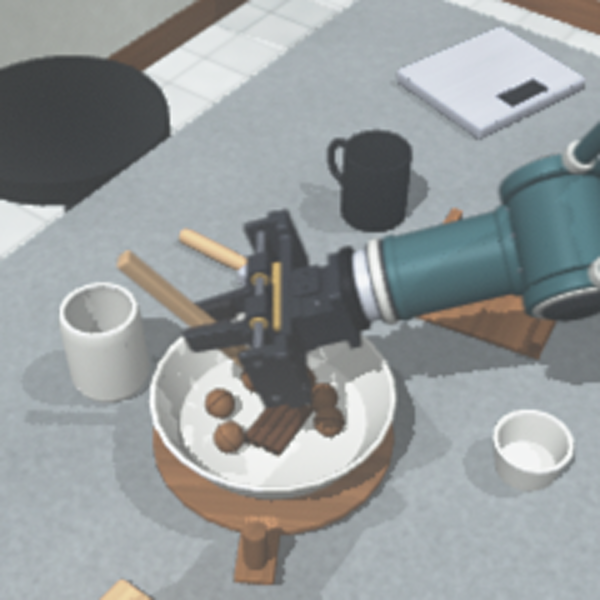

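>>> apply_moves:
  motion:
    - [[22,0,-7.5,0,0,0,0],[35,0,-12,0,0,0,0],[35,0,-12,0,0,0,0],[25,0,-8,0,0,0,0],[0,0,0,0,0,0,0]]

```text
time: 37.55
eef_pos: [663.5, 25.0, 258.2]
ee_rot: [-0.18, 0.771, 0.255, 0.555]
wrist_force: [-0.5, -0.1, -1.2]
width: 15.9
```

```bash
python3 - <<'E'
from h import *
# trivet centre approx 517.6,-324 ; spoon tool tilt .37 for level
print(sense()['q'].round(2),head())
g=np.array([0,0,-15.6])
rot=stirrot(-1.385,.37)
tg=np.array([514,-320,120]);plan(tg-rot.apply(g),-1.385,.37)
print((tg-rot.apply(g)).round(1))
save("top","t36.png",(220,120,440,285),3.5)
E
```

```text
[-0.45  0.06  2.28  1.67  1.   -0.72] [606.4354721  -17.48658417 195.64123169]
at [663.5  25.  258.2] tool y yaw -0.935 zdir [ 0.764  0.561 -0.32 ]
 shift now-axes [-248.1  190.6 -254. ]  shift target-axes [-246.4  311.5   68.3]  turn [-0.331 -0.861  0.325]
[ 519.5 -319.   105.5]
```

View pics/t36.png

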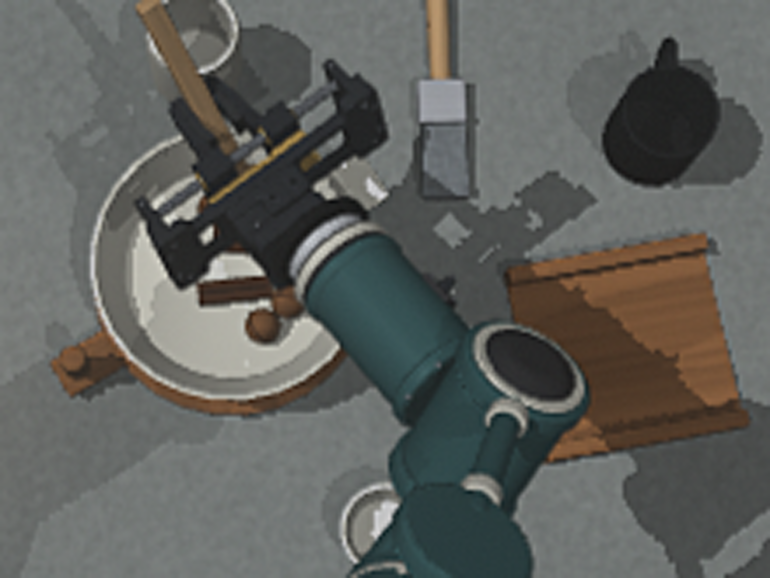

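>>> apply_moves:
  motion:
    - [[0,15,-30,-0.06,-0.155,0.06,0],[-10,30,-25,-0.06,-0.155,0.06,0],[-25,40,-15,-0.06,-0.155,0.06,0],[-25,45,0,-0.06,-0.155,0.06,0],[-25,45,0,-0.06,-0.155,0.06,0]]

```text
time: 38.22
eef_pos: [634.4, -178.8, 210.3]
ee_rot: [-0.045, 0.966, 0.113, 0.23]
wrist_force: [-0.2, 0.3, -1.7]
width: 16.0
```

```bash
python3 - <<'E'
from h import *
print(sense()['q'].round(2),head())
g=np.array([0,0,-15.6])
rot=stirrot(-1.385,.37)
tg=np.array([514,-320,130]);plan(tg-rot.apply(g),-1.385,.37)
E
```

```text
[-0.48  0.05  1.97  0.46  0.82  0.59] [ 542.5386347  -201.59982931  215.31583309]
at [ 634.4 -178.8  210.3] tool y yaw -1.329 zdir [ 0.433  0.138 -0.891]
 shift now-axes [-170.5  111.8   15.3]  shift target-axes [-163.7  116.5   38.3]  turn [-0.054 -0.1    0.037]
```

>>> apply_moves:
  motion:
    - [[-40,25,4,-0.027,-0.05,0.018,0],[-40,28,5,-0.027,-0.05,0.018,0],[-40,30,6,0,0,0,0],[-40,28,5,0,0,0,0],[0,0,0,0,0,0,0]]

```text
time: 38.85
eef_pos: [519.3, -313.9, 123.9]
ee_rot: [-0.02, 0.979, 0.09, 0.184]
wrist_force: [0.1, -0.6, -0.3]
width: 15.7
```

```bash
python3 - <<'E'
from h import *
print(sense()['q'].round(2),head())
g=np.array([0,0,-15.6])
rot=stirrot(-1.385,.37)
tg=np.array([514,-320,60]);plan(tg-rot.apply(g),-1.385,.37)
im=save("side","s37.png",(240,0,480,240),2.5)
e,rot=tooltgt()
print([((proj("side",e+rot.apply(g))-[240,0])*2.5).round(0)])
for d in(.2,.3,.4,.5):
  q=R.from_rotvec([0,-d,0])
  print(d,[((proj("side",e+rot.apply(g+q.apply([l,0,0])))-[240,0])*2.5).round(0) for l in(-111,-88,98)],[(e+rot.apply(g+q.apply([l,0,0]))).round(0) for l in (-88,98)])
E
```

```text
[-0.75  0.11  2.06  0.43  0.8   0.36] [ 427.2329524  -331.21521074  138.2361974 ]
at [ 519.3 -313.9  123.9] tool y yaw -1.385 zdir [ 0.357  0.073 -0.931]
 shift now-axes [-29.2   5.5  72.8]  shift target-axes [-29.    5.1  72.9]  turn [-0.006 -0.002 -0.003]
[array([309., 293.])]
0.2 [array([410., 338.]), array([389., 329.]), array([223., 254.])] [array([ 430., -331.,  125.]), array([ 610., -297.,  157.])]
0.3 [array([414., 330.]), array([392., 322.]), array([221., 261.])] [array([ 429., -331.,  133.]), array([ 611., -297.,  147.])]
0.4 [array([416., 322.]), array([394., 316.]), array([220., 269.])] [array([ 429., -331.,  142.]), array([ 612., -296.,  138.])]
0.5 [array([418., 313.]), array([395., 308.]), array([220., 277.])] [array([ 429., -331.,  151.]), array([ 611., -297.,  128.])]
```

View pics/s37.png

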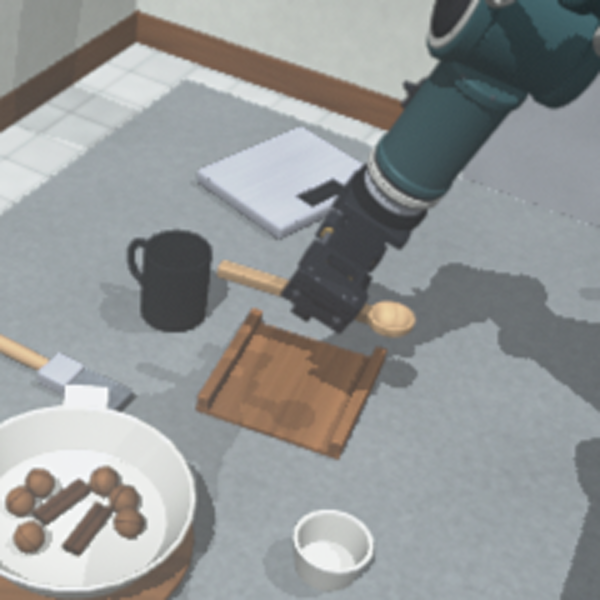

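```bash
python3 - <<'E'
from h import *
g=np.array([0,0,-15.6]);rot=stirrot(-1.385,.37)
for z in(45,31):plan(np.array([514,-320,z])-rot.apply(g),-1.385,.37)
E
```

```text
at [ 520.9 -313.5  125.5] tool y yaw -1.385 zdir [ 0.359  0.072 -0.931]
 shift now-axes [-36.9   5.6  87.6]  shift target-axes [-36.5   5.1  87.8]  turn [-0.005 -0.004 -0.001]
at [ 520.9 -313.5  125.5] tool y yaw -1.385 zdir [ 0.359  0.072 -0.931]
 shift now-axes [-42.    5.6 100.6]  shift target-axes [-41.6   5.1 100.8]  turn [-0.005 -0.004 -0.001]
```

>>> apply_moves:
  motion:
    - [[-12,3,28,0,0,0,0],[-12,2.5,30,0,0,0,0],[-12,0,25,0,0,0,0],[0,0,0,0,0,0,0]]

```text
time: 39.4
eef_pos: [520.2, -317.2, 35.7]
ee_rot: [-0.02, 0.978, 0.093, 0.185]
wrist_force: [0.2, 1.4, 0.0]
width: 15.9
```

```bash
python3 - <<'E'
from h import *
g=np.array([0,0,-15.6]);rot=stirrot(-1.385,.37)
e,r=tooltgt();print("grip",(e+r.apply(g)).round(1))
for z in(32,):plan(np.array([514,-320,z])-rot.apply(g),-1.385,.37)
im=save("side","s38.png",(280,80,440,220),4)
E
```

```text
grip [ 514.6 -318.3   50.2]
at [ 520.2 -317.2   35.7] tool y yaw -1.381 zdir [ 0.358  0.073 -0.931]
 shift now-axes [-7.6  1.7 16.6]  shift target-axes [-7.5  1.6 16.6]  turn [-0.006 -0.005  0.002]
```

View pics/s38.png

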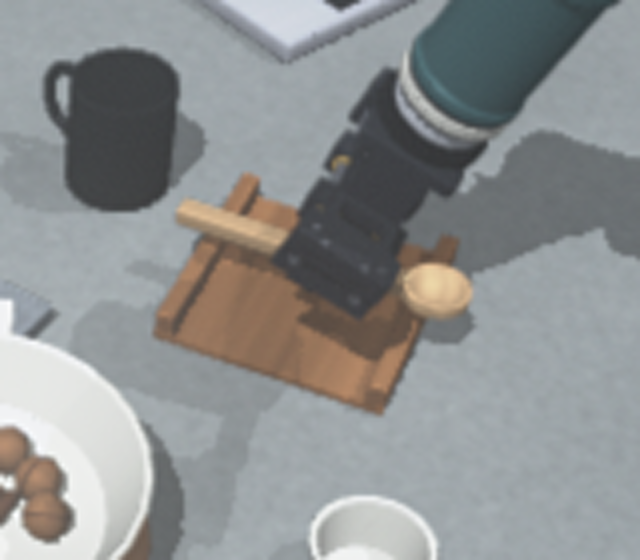

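>>> apply_moves:
  motion:
    - [[-4,1,8,0,0,0,0],[-2.5,0,5,0,0,0,0],[0,0,0,0,0,0,0]]

```text
time: 39.83
eef_pos: [520.3, -321.5, 24.3]
ee_rot: [-0.017, 0.978, 0.092, 0.187]
wrist_force: [-0.3, 0.1, -1.1]
width: 15.9
```

```bash
python3 - <<'E'
from h import *
g=np.array([0,0,-15.6])
e,r=tooltgt();print("grip",(e+r.apply(g)).round(1),sense()['wrist_force'],sense()['torque'])
im=save("side","s39.png",(280,80,440,220),4)
E
```

```text
grip [ 514.7 -322.6   38.8] [-0.32430923  0.14572755 -1.12096762] [-0.03009134  0.29969511  0.02443066]
```

View pics/s39.png

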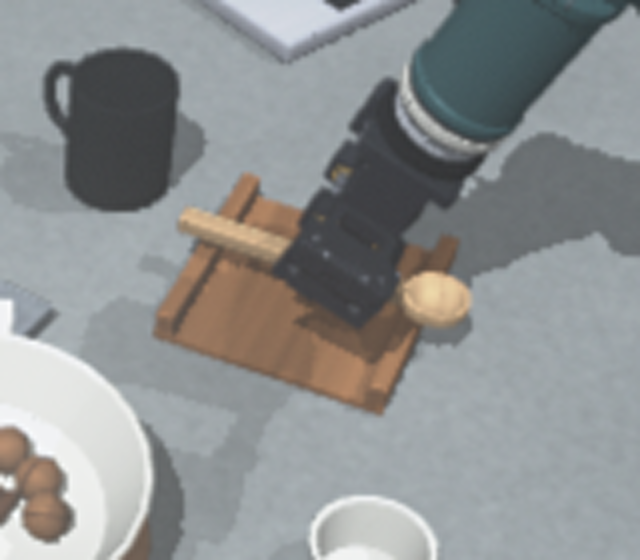

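>>> apply_moves:
  motion:
    - [[-2,0,5,0,0,0,0],[-1,0,3,0,0,0,0],[0,0,0,0,0,0,0]]

```text
time: 40.25
eef_pos: [520.6, -321.8, 15.9]
ee_rot: [-0.017, 0.978, 0.092, 0.187]
wrist_force: [-0.8, 0.9, 1.5]
width: 16.2
```

```bash
python3 - <<'E'
from h import *
g=np.array([0,0,-15.6])
e,r=tooltgt();print("grip",(e+r.apply(g)).round(1),sense()['wrist_force'],sense()['torque'])
E
```

```text
grip [ 514.9 -322.9   30.4] [-0.7684977   0.91439449  1.48996725] [-0.08233535  0.51688349 -0.03385244]
```

>>> apply_moves:
  motion:
    - [[0,0,0,0,0,0,0.5],[0,0,0,0,0,0,0.5],[0,0,0,0,0,0,0.5],[0,0,-25,0,0,0,0.5],[0,0,-45,0,0,0,0.5]]
  newtons: 30

```text
time: 40.88
eef_pos: [493.8, -325.0, 79.4]
ee_rot: [-0.019, 0.978, 0.092, 0.186]
wrist_force: [0.8, -0.2, -0.0]
width: 44.3
```

>>> apply_moves:
  motion:
    - [[0,0,-50,0,-0.12,0,0.5],[0,0,-50,0,-0.12,0,0.5],[0,-20,-20,0,-0.13,-0.1,0.5]]

```text
time: 41.25
eef_pos: [458.9, -315.5, 200.3]
ee_rot: [0.007, 0.99, 0.143, 0.005]
wrist_force: [0.6, -0.3, -0.3]
width: 43.9
```

```bash
python3 - <<'E'
from h import *
im=save("side","s40.png",(160,60,440,300),2.8)
save("top","t40.png",(220,120,440,285),3.5)
plan([502,130.5,140],None);print(sense()['q'].round(2))
E
```

```text
at [ 461.3 -312.8  199.5] tool y yaw -1.279 zdir [ 0.014 -0.01  -1.   ]
 shift now-axes [ 165.8 -413.7   55.6]  shift target-axes [ 165.8 -413.7   55.6]  turn [0. 0. 0.]
[-0.64  0.06  1.91  0.    1.15  0.64]
```

View pics/s40.png

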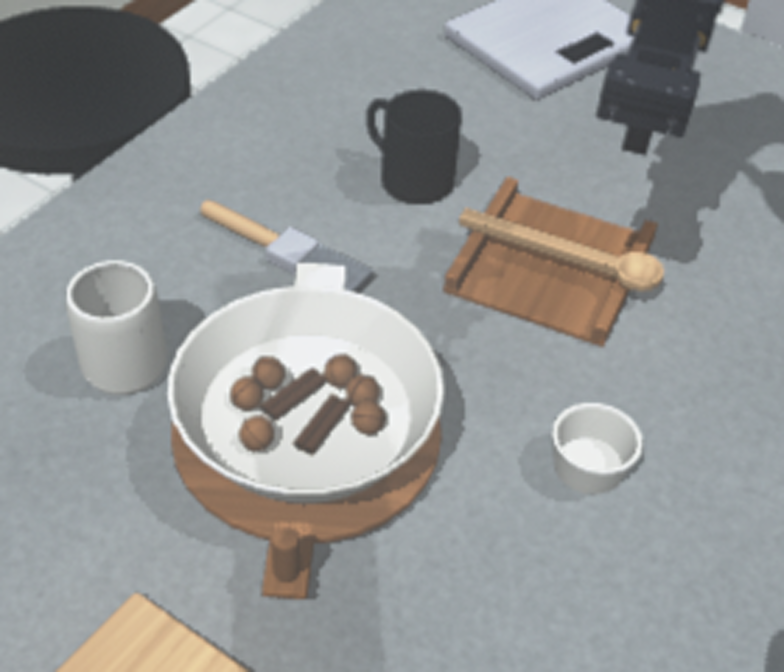

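View pics/t40.png

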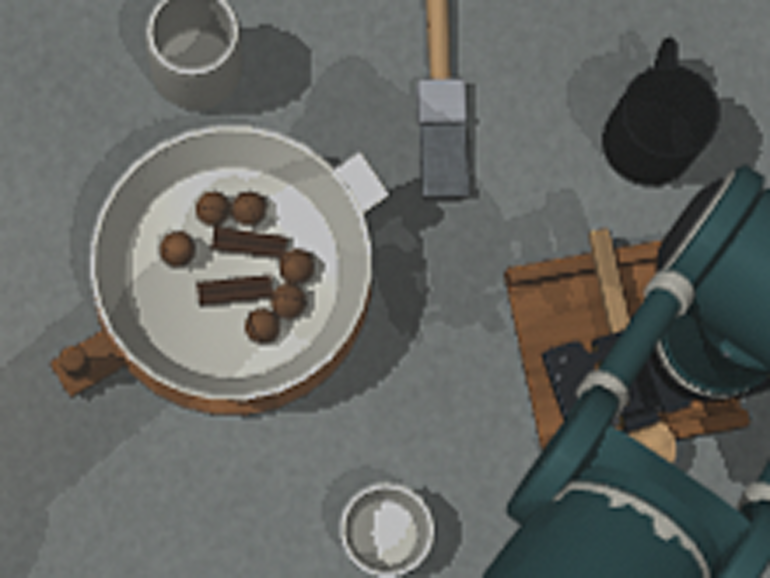

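>>> apply_moves:
  motion:
    - [[16.5,-41,0,0,0,-0.183,0.6],[23.5,-37.5,0,0,0,-0.183,0.6],[30,-32.5,0,0,0,-0.183,0.6],[35.5,-26.5,0,0,0,-0.183,0.6],[39.5,-19.5,0,0,0,-0.183,0.6]]

```text
time: 41.98
eef_pos: [477.4, -91.5, 192.5]
ee_rot: [0.004, 0.823, 0.568, 0.002]
wrist_force: [1.0, 0.7, 0.3]
width: 52.8
```

>>> apply_moves:
  motion:
    - [[42.5,-12,0,0,0,-0.183,0.6],[44,-4,0,0,0,-0.183,0.6],[44,4,0,0,0,-0.183,0.6],[42.5,12,0,0,0,-0.183,0.6],[39.5,19.5,0,0,0,-0.183,0.6]]

```text
time: 42.6
eef_pos: [498.2, 127.9, 191.4]
ee_rot: [0.005, 0.488, 0.873, -0.0]
wrist_force: [0.6, -0.1, -0.2]
width: 53.0
```

```bash
python3 - <<'E'
from h import *
plan([502,130.5,48],0.55);print(sense()['q'].round(2))
E
```

```text
at [498.2 127.9 191.4] tool y yaw 0.552 zdir [ 0.008 -0.005 -1.   ]
 shift now-axes [  1.4   4.  143.4]  shift target-axes [  0.2   4.6 143.4]  turn [0.004 0.008 0.002]
[ 0.21 -0.01  2.   -0.01  1.14 -0.34]
```

>>> apply_moves:
  motion:
    - [[0,4.5,50,0.004,0.008,0,0.6],[0,0,50,0,0,0,0.6],[0,0,40,0,0,0,0.6],[0,0,0,0,0,0,0.6]]

```text
time: 43.1
eef_pos: [498.8, 127.6, 48.4]
ee_rot: [-0.003, 0.49, 0.871, -0.003]
wrist_force: [-0.3, -0.2, -0.2]
width: 52.8
```

```bash
python3 - <<'E'
from h import *
plan([502,130.5,48],0.55)
im=save("side","s41.png",(160,60,440,300),2.8)
E
```

```text
at [498.8 127.6  48.4] tool y yaw 0.545 zdir [-0.008 -0.002 -1.   ]
 shift now-axes [0.8 4.3 0.4]  shift target-axes [0.8 4.3 0.4]  turn [-0.008 -0.002 -0.005]
```

View pics/s41.png

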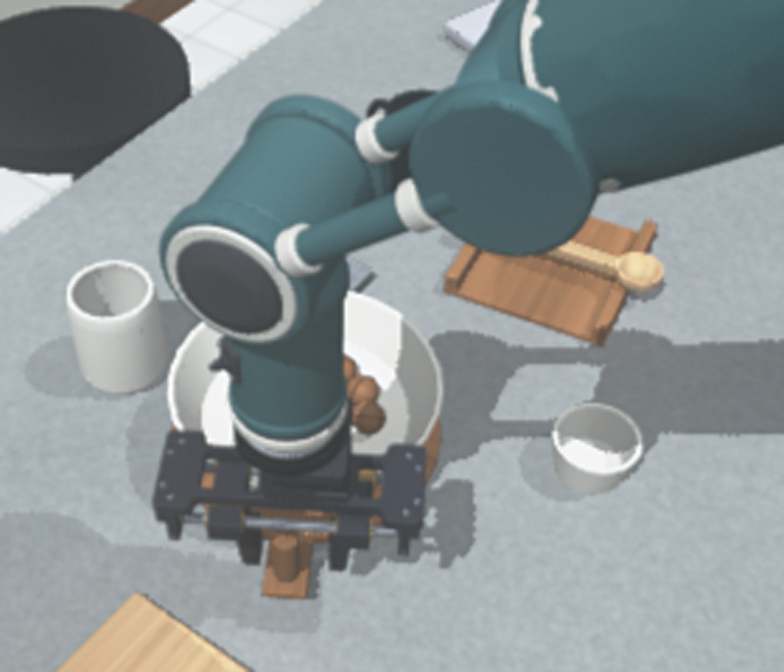

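```bash
python3 - <<'E'
from h import *
for X in([502,130.5,73],[502,130.5,48],[498.8,127.6,48.4],[502,130.5,28]):print(X,(proj("side",X)-[160,60])*2.8)
e,r=tooltgt()
for y in(-26,26,):
  for x in(-9,9):print(x,y,(proj("side",e+r.apply([x,y,0]))-[160,60])*2.8)
E
```

```text
[502, 130.5, 73] [287.52936097 537.2104384 ]
[502, 130.5, 48] [288.23562624 555.23776113]
[498.8, 127.6, 48.4] [293.8196205  554.46099556]
[502, 130.5, 28] [288.77927368 569.11428646]
-9 -26 [325.57636514 544.01605555]
9 -26 [323.5231798  563.81970317]
-9 26 [258.68883766 539.23637971]
9 26 [255.77740322 558.93434601]
```

>>> apply_moves:
  motion:
    - [[1,4,0,0,0,0,0.6],[0,0,0,0,0,0,0],[0,0,0,0,0,0,0],[0,0,0,0,0,0,0]]
  newtons: 25

```text
time: 43.65
eef_pos: [506.7, 131.9, 54.0]
ee_rot: [0.002, 0.49, 0.872, 0.0]
wrist_force: [-1.0, -0.7, 1.4]
width: 25.5
```

```bash
python3 - <<'E'
from h import *
s=sense();print(s['width'],s['eef_pos'],s['wrist_force'])
p=s['eef_pos'][:2]-B;print(np.hypot(*p),np.arctan2(p[1],p[0]))
e,r=tooltgt();yaw=np.arctan2(*r.as_matrix()[[1,0],1]);print(yaw)
# arc in tool frame: step a per row, R=150
a=0.12
x=r.as_matrix()[:,0]
c=toolvec([*(B-s['eef_pos'][:2]),0]);print("centre in tool",c.round(1))
v=-c[:2];
for a in(.1,.12,.15):
    # world ccw by a = tool-frame rotation by -a
    M=np.array([[np.cos(a),np.sin(a)],[-np.sin(a),np.cos(a)]]);print(a,(M@v-v).round(2))
E
```

```text
25.45066511616498 [506.74252608 131.86521058  53.98253563] [-0.95559079 -0.69023018  1.44351082]
149.3490471294152 2.087319275720961
0.5469878415522011
centre in tool [-149.3   -4.5    0.4]
0.1 [ -0.29 -14.93]
0.12 [ -0.53 -17.9 ]
0.15 [ -1.   -22.36]
```

>>> apply_moves:
  motion:
    - [[0,0,0,0,0,0,0],[-0.5,-9,0,0,0,-0.06,0],[-1,-18,0,0,0,-0.12,0],[-1,-18,0,0,0,-0.12,0],[-1,-18,0,0,0,-0.12,0]]

```text
time: 44.28
eef_pos: [460.3, 89.9, 53.7]
ee_rot: [0.001, 0.296, 0.955, 0.001]
wrist_force: [-1.6, 4.5, 4.0]
width: 21.7
```

```bash
cat > arc.py <<'E'
from h import *
s=sense();p=s['eef_pos'][:2]-B;e,r=tooltgt();yaw=np.arctan2(*r.as_matrix()[[1,0],1])
print(s['width'].round(1),s['eef_pos'].round(1),s['wrist_force'].round(1),"R",np.hypot(*p).round(1),"ang",np.arctan2(p[1],p[0]).round(3)%6.283,"yaw",yaw.round(3))
E
python3 arc.py
```

```text
Traceback (most recent call last):
  File "arc.py", line 3, in <module>
    print(s['width'].round(1),s['eef_pos'].round(1),s['wrist_force'].round(1),"R",np.hypot(*p).round(1),"ang",np.arctan2(p[1],p[0]).round(3)%6.283,"yaw",yaw.round(3))
          ^^^^^^^^^^^^^^^^
AttributeError: 'float' object has no attribute 'round'
```

```bash
sed -i "s/s\['width'\].round(1)/s['width']/" arc.py; python3 arc.py
```

```text
21.685899432100648 [460.3  89.9  53.7] [-1.6  4.5  4. ] R 148.9 ang 2.51 yaw 0.97
```

>>> apply_moves:
  motion:
    - [[-1,-18,0,0,0,-0.12,0],[-1,-18,0,0,0,-0.12,0],[-1,-18,0,0,0,-0.12,0],[-1,-18,0,0,0,-0.12,0],[0,0,0,0,0,0,0]]

```text
time: 44.9
eef_pos: [432.9, 21.4, 53.6]
ee_rot: [-0.001, 0.062, 0.998, -0.001]
wrist_force: [-8.6, -1.2, 11.9]
width: 21.2
```

```bash
python3 arc.py;python3 - <<'E'
from h import *
im=save("side","s42.png",(160,60,440,300),2.8)
save("top","t42.png",(220,100,440,265),3.5)
E
```

```text
21.231302784287244 [432.9  21.4  53.6] [-8.6 -1.2 11.9] R 148.9 ang 3.011 yaw 1.447
```

View pics/s42.png

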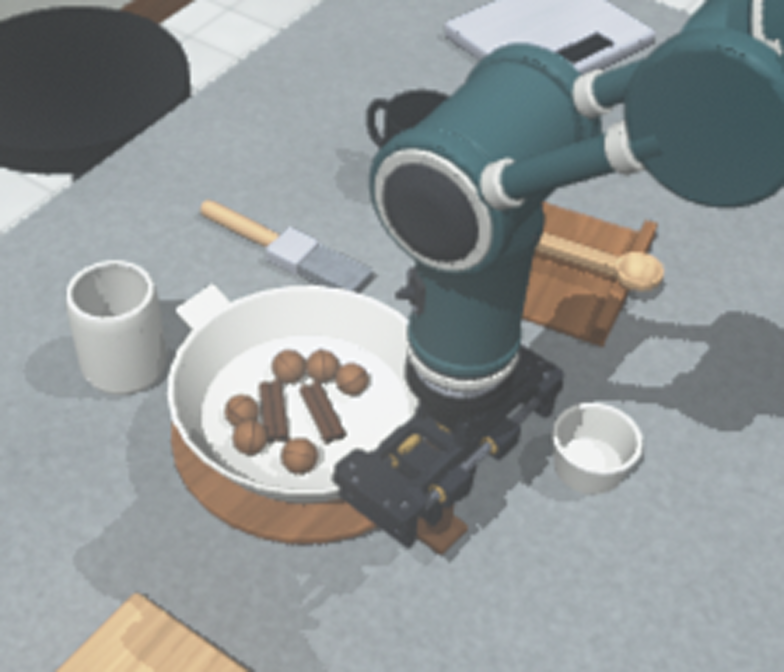

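View pics/t42.png

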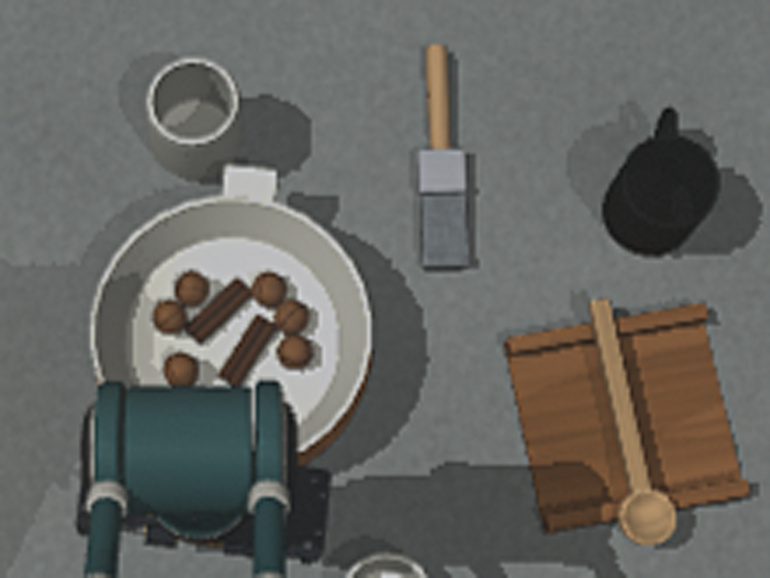

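>>> apply_moves:
  motion:
    - [[-1,-18,0,0,0,-0.12,0],[-1,-18,0,0,0,-0.12,0],[0,-7,0,0,0,-0.05,0],[0,0,0,0,0,0,0]]

```text
time: 45.5
eef_pos: [433.3, -21.6, 53.6]
ee_rot: [-0.002, -0.083, 0.997, -0.001]
wrist_force: [-9.1, -3.5, 12.5]
width: 21.2
```

```bash
python3 arc.py;python3 - <<'E'
from h import *
save("top","t43.png",(220,100,440,265),3.5)
E
```

```text
21.238331565391015 [433.3 -21.6  53.6] [-9.1 -3.5 12.5] R 149.1 ang 3.301 yaw 1.737
```

View pics/t43.png

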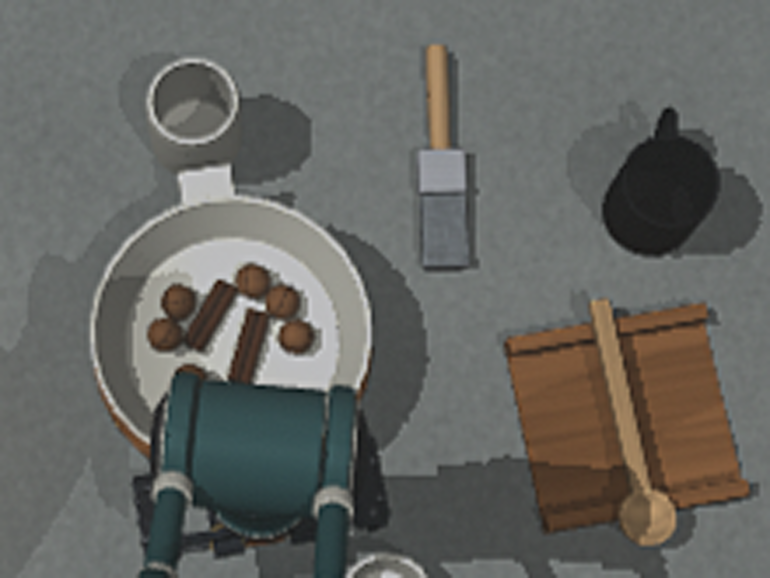

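>>> apply_moves:
  motion:
    - [[0,0,0,0,0,0,0.55],[0,0,0,0,0,0,0.55],[0,0,0,0,0,0,0.55],[0,0,-40,0,0,0,0.55],[0,0,-50,0,0,0,0.55]]

```text
time: 46.18
eef_pos: [434.1, -20.5, 142.8]
ee_rot: [-0.001, -0.083, 0.997, -0.0]
wrist_force: [0.3, -0.5, -0.6]
width: 48.4
```

>>> apply_moves:
  motion:
    - [[0,0,-50,0,0,0,0.55],[0,40,-40,0,0,0,0.55],[0,50,0,0,0,0,0.55],[0,50,0,0,0,0,0.55],[0,50,0,0,0,0,0.55]]

```text
time: 46.8
eef_pos: [403.5, 168.3, 233.3]
ee_rot: [0.002, -0.083, 0.997, -0.001]
wrist_force: [0.9, -0.3, -0.1]
width: 48.5
```

```bash
python3 arc.py;python3 - <<'E'
from h import *
save("top","t44.png",(220,100,440,265),3.5)
save("side","s44.png",(160,60,440,300),2.8)
E
```

```text
48.47781452504523 [403.5 168.3 233.3] [ 0.9 -0.3 -0.1] R 242.9 ang 2.387 yaw 1.737
```

View pics/t44.png

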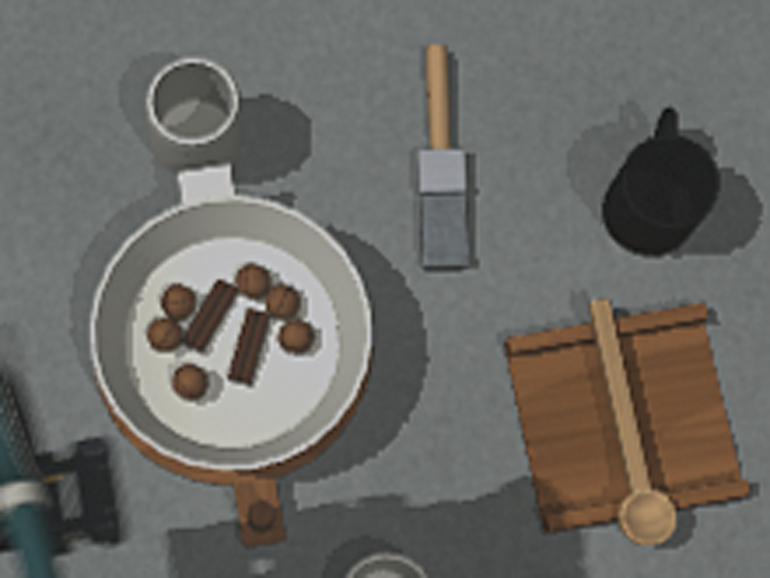

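View pics/s44.png

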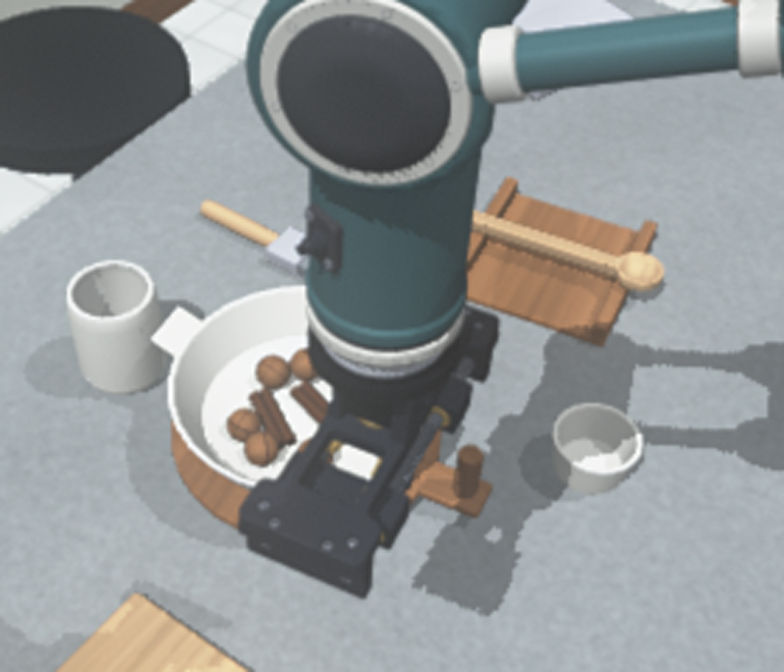

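```bash
python3 - <<'E'
from h import *
T=lambda u,v:(u/3.5+220-.3,v/3.5+100-.3)
S=lambda u,v:(u/2.8+160-.3,v/2.8+60-.3)
jar=np.array([767.5,33])
def chk(name,p):
    d=p[:2]-B; 
    if d[0]<0:d=-d
    d/=np.hypot(*d);j=jar-B;print(name,p.round(0),"ang",np.arctan2(d[1],d[0]).round(3),"jar y",(d[0]*j[1]-d[1]*j[0]).round(1))
chk("post top",ray("top",T(262,515),73));chk("post side",ray("side",S(470,458),73))
chk("lip top",(ray("top",T(178,172),81)+ray("top",T(231,166),81))/2)
chk("lip side",(ray("side",S(152,335),81)+ray("side",S(181,308),81))/2)
print("spoon tail",ray("top",T(600,301),31).round(0),"head",ray("top",T(648,517),38).round(0),"head side",ray("side",S(641,270),38).round(0))
for n,f,q in(("mug",T,(672,180)),):print(n)
print(sense()['time'])
E
```

```text
post top [432. -22.  73.] ang 0.163 jar y 0.3
post side [432. -16.  73.] ang 0.117 jar y 8.9
lip top [718.  22.  81.] ang 0.143 jar y 4.0
lip side [720.  19.  81.] ang 0.123 jar y 7.7
spoon tail [ 614. -307.   31.] head [ 431. -337.   38.] head side [ 430. -333.   38.]
mug
46.9
```

```bash
python3 -c "
from rig import finish_job
print(finish_job())"
```

```text
the job is handed in; nothing more can be done
None
```

I handed the job in at about 47 s of the 210 s allowed; no verdict is given. The last pictures match the required end state, but I couldn't confirm every stirring checkpoint.

**What I did**
- **Sticks:** there were two on the board, and I put both in the bowl.
- **Stirring:** I stirred anticlockwise for more than three full rounds. In the early rounds the spoon slipped about 0.2 rad in the grip and rode up over the nuts. I tilted it again, gripped harder and did more full rounds with the head lower.
- **Spoon:** I laid it back across both trivet bars.
- **Bowl:** I turned it by its post until the lip pointed at the jar.

**Last checks from the images**
- **Contents:** all six walnuts and both sticks are in the bowl.
- **Spoon:** it lies level across both bars, with its grip point about 2–5 mm from the trivet's centre.
- **Lip:** the jar's mouth is 0–9 mm off the lip line, and the limit is 25 mm. The two cameras differ by several millimetres on this.
- **Other items:** the mug, brush and ramekin look unmoved. The jam jar was outside the final pictures, but the arm never went near it after the first stick.
- **Arm:** it is clear of everything.

**What I couldn't confirm:** the stirring steps show no feedback. I estimated the head's height as 64–74 mm above the worktop (78 mm is the limit) from the spoon's angle in the images. The nuts moved from picture to picture. The spoon pressed against nuts several times, with up to about 22 N at the wrist, well below the limit.

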